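Turn over a block tray and stack it on the filled one

ROBOT

A 6-joint arm with a two-finger parallel gripper is mounted at the origin on a cart in front of the work surface, level with it; the furniture and walls round the work are solid. World frame = base frame: x ahead of the robot, y to its left, z up, the work surface at z = 0. Lengths are in m, angles in degrees, forces in N, time in s.
With the tool pointing down it reaches from about 0.4 to 0.825 m from the base axis. Payload 7 kg.
Tool frame: the origin (TCP) lies midway between the tips of the shut fingers; the grasp point (between the pads) lies hold_point_z behind it (hold_point_z is the distance from the TCP to the grasp point, in m); z points along the fingers, y is the line along which they close (so a half turn about z gives the same grasp; the last joint's range is limited). The gripper opens to 88 mm and grips with 3 to 60 N. Pads are 19 mm wide; open, the fingers measure 130 mm over their backs; the gripper's body (78 mm by 193 mm) begins 47 mm behind the grasp point.
Start: joints at [-54.654, 20.546, 0.682, 0, -70.136, -16.507], TCP at [0.218, -0.639, 0.227] pointing down, gripper open.
Joint ranges: [-176.03, 176.03], [-82.01, 121.73], [-58.28, 71.71], [-173.87, 95.51], [-174.79, -0.11], [-173.66, 173.66]. Speed limits (degrees/s): [136.94, 136.94, 172.46, 180, 180, 180].

INTERFACE

Orientations are given as [roll, pitch, yaw] about the fixed x, y, z axes, in that order (R = Rz(yaw) Ry(pitch) Rx(roll)).
In Python, from plant import * gives the robot as it stands.
- The arm moves only by the tool step_arm, never from a script. Its argument "steps" is a list that holds one entry, the list of rows, each a list of 6 numbers: the shift along the tool's x, y, z scaled (see below), then the turn, a rotation vector about the tool's x, y, z scaled (see below). In form: [[[tx, ty, tz, wx, wy, wz], ...]]. A call has 1 to 20 rows; each row is the pose to reach, as a shift and turn from the pose commanded when the call began, along the tool's axes at that moment; what a row does not reach only later rows make up. The controller multiplies each number of a shift by 100 mm and each number of a turn by 0.5 rad. A row lasts 1/10 s, in which the tool goes at most 50 mm and 8.59 degrees, less where a joint would pass 70% of its speed; a pose out of reach is approached as far as the arm can. A call with a number of a shift or a turn outside -1 to 1 is refused whole. A call with a gripper value outside its range is refused whole. "jaw" is the closure in counts, from 0 (fully open) to 255 (shut), set as the call begins (left out, the last holds). The fingers move at their own pace and stop on an object; the grip force is fixed at half the most. Time passes only in rows, so rows that repeat a pose let the fingers close. It gives the time, the measured TCP pose, the force, the opening and the grip force at its end, in the units of the state.
- get_obs(): the state, without advancing time (a new reading comes with each control period).
- snapshot(name): name is "side" or "top"; returns (picture, depth): 420x560x3 uint8, red, green, blue; 420x560 float32, m along the optical axis (not along the pixel's ray), 0 where there is no reading.
- calibration(name): a dict with "mtx" (3x3 intrinsics, pixels), "rvec" (rotation vector, rad) and "tvec" (3), from world to camera coordinates, as OpenCV has them. Camera axes: x right, y down, z forward; pixel columns grow to the right and rows downward; lengths in m; the calibration is good to about 2 mm. A picture is of the moment at which its call begins. calibration takes no time and is no camera call.
- close_job(): hands the job in; it is judged then, once.
The state is a dict: "clock": time; "joint_pos": joint angles; "qvel": joint speeds; "tau": joint torques, N m; "tool_pos": TCP position; "orientation": TCP orientation; "force": force on the tool from outside, world axes, zero at the start; "moment": the same for the moment, N m; "opening": finger opening in m; "gripper_force": force on a finger pad.
Only numpy, scipy, OpenCV 4.12 (cv2) and the standard library are available. Lean on these libraries where they do the work, as an engineer would, in place of code of your own. Each camera call takes 0.05 s, during which the arm holds its last target. There are 200 camera calls.

TASK

The empty block tray is lying upside down. Turn it right way up and stack it squarely on the filled tray, half-turned so that its tall end wall comes over the filled tray's low end: there it stands level on the four lugs at the rim, clear of the blocks, instead of dropping in on them. Do not shove the filled tray away, and leave the bench timer and the slide pack where they are.

Things in the scene. Friction and masses are not known exactly. Their poses are not given: they have to be found in the camera images.
- spare_tray: Empty white stack-nest tray, about 120 g, starts upside down, mouth on the bench. 120 mm long (x), 40 high (z), 56 wide (y) at the foot, sloping out evenly to 64 at the rim; walls 2.5 mm. Origin: centre of its floor's underside (40 mm above the bench at the start); z from floor to mouth, x to the tall end. Centre of mass midway along, about 17 mm from the underside. Grip across the long sides.
- spare_tray_tall_end (a point): Top middle of the empty tray's tall end wall, 18 mm high, at x = +60, z = 18 mm in its frame. The other end (-x) has only a 6 mm lip; above these the ends are open. Both ends are flat and square to the floor, so the tray can stand on either.
- spare_tray_lug (a point): One lug of the empty tray, middle of its top (x 42, y 26, z 40 mm). Inside each long side's rim are two lugs, at x = +42 and -20 mm, 12 mm long, 8 mm inward, flush with the rim. Under each a slot 16 mm wide and 20 mm high is cut through the wall, and 8 mm into the floor's edge.
- filled_tray: Tray of the same make, loose, right way up on the bench, 0.6 kg, with blocks filed on edge (fast; tops 31 mm above its underside). Origin: centre of its underside; z up, x to its tall end. If the empty tray's x points opposite to this x, it stands on the four lugs, underside 40 mm above this one's; with x the same way its slots pass the lugs and it sinks onto the blocks.
- filled_tray_tall_end (a point): Top middle of the filled tray's 18 mm end wall: at x = +60, z = 18 mm in its frame. Its other end has only the 6 mm lip.
- timer: Bystander: white bench timer, 60 x 68 x 18 mm, lying on the bench; origin at the centre of its underside.
- slide_pack: Bystander: open white carton of glass slides, 60 x 82 x 28 mm, on the bench; origin at the centre of its underside.

How it is judged (in metres and radians):
At the end, for the whole second after the job is handed in: Empty tray level (0.08 rad), right way up, at rest on the filled tray's lugs: underside 37-44 mm above the other's, centres within 12 mm, long axes within 0.2 rad, its tall end over the other's low end; filled tray level (0.06 rad) and within 40 mm of its start (angle between spare_tray's own z axis and vertical below 0.08 rad and z of spare_tray in the frame of filled_tray between 0.037 and 0.044 m and horizontal distance between spare_tray and filled_tray below 0.012 m and angle between the x axis of spare_tray and the x axis of filled_tray, either way round below 0.2 rad and x of spare_tray_tall_end in the frame of filled_tray below -0.03 m and angle between filled_tray's own z axis and vertical below 0.06 rad and distance of filled_tray from where it was at the start of the episode below 0.04 m and linear speed of spare_tray below 0.02 m/s and angular speed of spare_tray below 0.1 rad/s); the robot touches nothing.
It fails at once if the bench timer was pushed more than 30 mm (distance of timer from where it was at the start of the episode above 0.03 m).
It fails at once if the slide pack was pushed more than 30 mm (distance of slide_pack from where it was at the start of the episode above 0.03 m).
It also fails if it takes over 72 s, if anything falls off the work surface, if the arm or the gripper's body presses on something with over 40 N, if the wrist force passes 120 N, or if a joint passes its speed limit or range.

## Working session

There is one attempt and no reset: what is moved stays moved. The work goes in short steps, Python scripts to look and compute and a tool call to move; the robot and the scene stay as the last step left them, time stands still between calls to the robot, and variables do not carry over. Pictures are saved under pics/ and viewed, at most 10 in all, crops included, and the job is handed in when it is done.

Besides the shell and the picture viewer there is one more tool, called by a JSON object that holds its "fn" and its "kwargs", one argument or row to a line. step_arm: Moves the arm, as the interface text tells. Its arguments: {"type":"object","properties":{"steps":{"type":"array","items":{"type":"array","items":{"type":"array","items":{"type":"number","minimum":-1,"maximum":1}}}},"jaw":{"type":"number"}},"required":["steps"]}

```bash
ls; mkdir -p pics; cat > h.py <<'E'
from plant import *
import numpy as np, cv2
from scipy.spatial.transform import Rotation as R
def cloud(n):
    im,d=snapshot(n); c=calibration(n); K=np.array(c["mtx"]); Rm=cv2.Rodrigues(np.array(c["rvec"],float))[0]; t=np.array(c["tvec"],float).ravel()
    v,u=np.mgrid[:420,:560]; p=np.stack([(u-K[0,2])/K[0,0]*d,(v-K[1,2])/K[1,1]*d,d],-1)
    w=(p-t)@Rm; w[d==0]=np.nan
    return im,d,w
def save(f,im,s=1): cv2.imwrite('pics/'+f,cv2.resize(im[...,::-1],None,fx=s,fy=s))
E
python3 - <<'E'
from h import *
o=get_obs(); print(o, calibration("top"), calibration("side"))
for n in("top","side"):
    im,d,w=cloud(n); save(n+"0.png",im,1.4); np.savez(n+"0.npz",im=im,d=d,w=w)
E
```

```text
pics
{'clock': 0.0, 'joint_pos': array([-5.46543107e+01,  2.05914225e+01,  6.32765072e-01, -2.15858363e-02,
       -7.01358824e+01, -1.65060449e+01]), 'qvel': array([ 0.08800076, -0.02205626,  0.07599826,  0.01653083, -0.05515443,
        0.12251638]), 'tau': array([ 9.13797812e-04, -5.82720208e+01,  2.93062913e+01,  6.99699104e+00,
        6.91094989e-03, -1.58930366e-04]), 'tool_pos': array([ 0.21777859, -0.63837105,  0.22561056]), 'orientation': array([ 1.79903590e+02, -7.40745771e-03, -1.61167701e+02]), 'force': array([ 0.0801221 , -0.20363974,  0.82417003]), 'moment': array([-0.02778304,  0.01173318,  0.02614515]), 'gripper_force': 0.0, 'opening': 0.08728446642565549} {'mtx': array([[400.52743933,   0.        , 283.56081201],
       [  0.        , 400.52743933, 211.44132299],
       [  0.        ,   0.        ,   1.        ]]), 'rvec': array([ 2.14741848, -2.13795275,  0.19275077]), 'tvec': array([-0.06724492,  0.50521494,  0.80885619])} {'mtx': array([[385.40958448,   0.        , 286.04600106],
       [  0.        , 385.40958448, 200.29738777],
       [  0.        ,   0.        ,   1.        ]]), 'rvec': array([ 0.18314125, -2.69671747,  1.50353691]), 'tvec': array([0.47063614, 0.09931918, 0.77891811])}
```

View pics/top0.png

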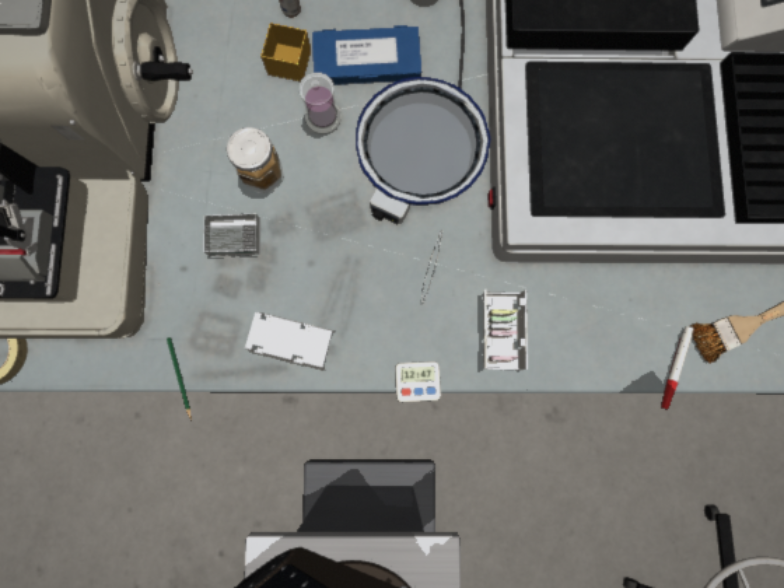

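View pics/side0.png

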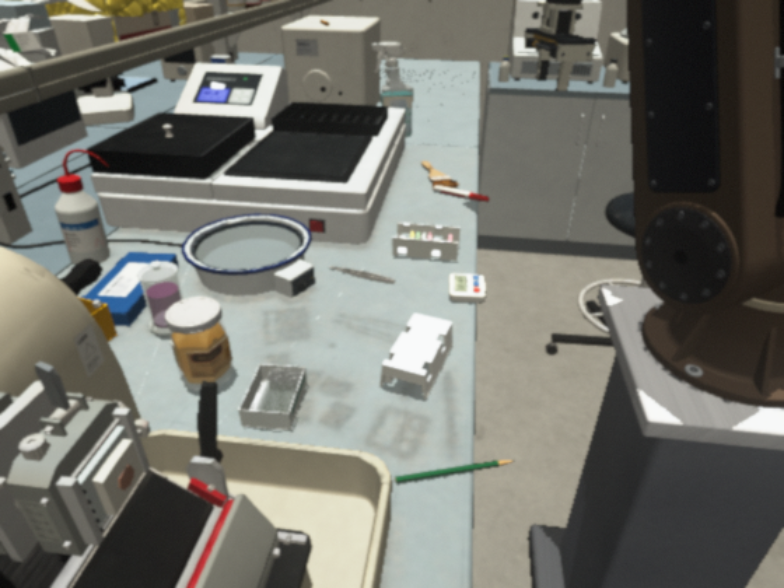

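The top view shows the upside-down tray at (290,341), the filled one at (504,330), the timer at (418,381) and the slide pack at (231,235). I'll measure the trays and take one enlarged crop.

```bash
python3 - <<'E'
from h import *
z=np.load("top0.npz"); im,w=z["im"],z["w"]
a=im[205:270,165:245]; b=im[200:270,335:385]
A=cv2.resize(a,None,fx=5,fy=5,interpolation=2);B=cv2.resize(b,None,fx=5,fy=5,interpolation=2)
o=np.zeros((350,A.shape[1]+B.shape[1],3),np.uint8);o[:A.shape[0],:A.shape[1]]=A;o[:B.shape[0],A.shape[1]:]=B
save("crop0.png",o)
for nm,(r0,r1,c0,c1),zr in (("spare",(215,270,165,245),(.03,.05)),("filled",(200,270,330,390),(.03,.06)),("filledany",(200,270,330,390),(.008,.06)),("timer",(250,295,275,320),(.01,.03)),("pack",(145,190,140,190),(.008,.04))):
    s=w[r0:r1,c0:c1]; m=(s[...,2]>zr[0])&(s[...,2]<zr[1]); p=s[m]
    r=cv2.minAreaRect((p[:,:2]*1000).astype(np.float32)); print(nm,m.sum(),np.nanmedian(p[:,2]),r,cv2.boxPoints(r).round().tolist())
s=w[150:200,200:280,2]; print("bench z",np.nanmedian(s))
E
```

```text
spare 1450 0.039956143664535426 ((439.8105163574219, 97.94021606445312), (120.26232147216797, 57.65293502807617), 76.34932708740234) [[398.0, 46.0], [454.0, 33.0], [482.0, 150.0], [426.0, 163.0]]
filled 583 0.03673589418639536 ((457.6302185058594, -229.34085083007812), (65.17352294921875, 118.967529296875), 88.91895294189453) [[398.0, -261.0], [516.0, -263.0], [518.0, -198.0], [399.0, -196.0]]
filledany 1003 0.03086450565138895 ((457.2825012207031, -229.33428955078125), (65.17352294921875, 119.66307067871094), 88.91895294189453) [[397.0, -261.0], [516.0, -263.0], [518.0, -198.0], [398.0, -196.0]]
timer 879 0.01676492117804502 ((378.219482421875, -96.99139404296875), (59.842411041259766, 67.75032043457031), 3.635211229324341) [[346.0, -65.0], [351.0, -133.0], [410.0, -129.0], [406.0, -61.0]]
pack 978 0.023061654730609116 ((607.07568359375, 196.95928955078125), (60.96641159057617, 83.08333587646484), 2.212069272994995) [[575.0, 237.0], [578.0, 154.0], [639.0, 157.0], [636.0, 240.0]]
bench z 0.00010378092823902323
```

View pics/crop0.png

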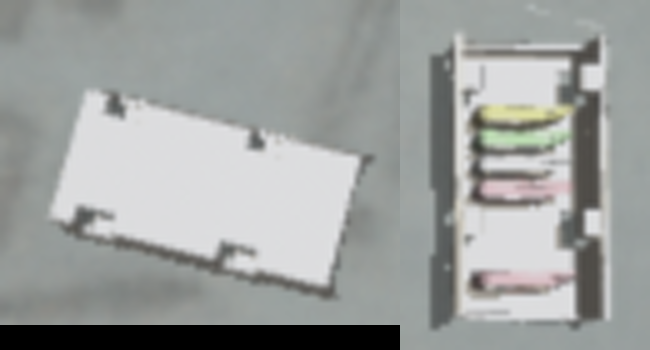

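The spare tray is centred at about (440, 98) mm with its slots nearer the +y end, so its tall end points at yaw 76°. The filled tray is at (457, -229) mm, tall end toward world +x. Next I'll fit the arm kinematics from a few moves made toward the spare tray.

```bash
python3 - <<'E'
import plant
print([n for n in dir(plant) if not n.startswith('_')])
for n in dir(plant):
    v=getattr(plant,n)
    if isinstance(v,(int,float,str,list,tuple)) and not n.startswith('_'): print(n,v)
print(plant.get_obs().keys())
E
```

```text
['PlanningError', 'calibration', 'close_job', 'get_obs', 'hold_point_z', 'snapshot']
hold_point_z 0.0188
dict_keys(['clock', 'joint_pos', 'qvel', 'tau', 'tool_pos', 'orientation', 'force', 'moment', 'gripper_force', 'opening'])
```

{"fn": "step_arm", "kwargs": {
  "steps": [
    [[0,0,-0.5,0,0,0],[0,0,-1,0,0,0],[0,-0.5,-1,0,0,0.3],[0,-1,-1,0,0,0.6],[0,-1,-1,0,0.3,0.9],[0,-1,-1,0,0.6,1],[0,-1,-1,0,1,1],[0,-1,-1,0,1,1]]
  ]
}}

```text
clock: 0.9
tool_pos: [0.2513, -0.7333, 0.3256]
orientation: [-172.1, -27.7, 167.7]
force: [-0.1, -0.3, -0.5]
opening: 0.0877
gripper_force: 0.0
```

```bash
cat >> h.py <<'E'
import json,os
def log():
    o=get_obs(); L=json.load(open('log.json')) if os.path.exists('log.json') else []
    L.append([list(o['joint_pos']),list(o['tool_pos']),list(o['orientation'])]); json.dump(L,open('log.json','w')); return o
def cur():
    o=get_obs(); return np.array(o['tool_pos']),R.from_euler('xyz',o['orientation'],degrees=True)
def plan(targets,start=None):
    """targets: (pos,Rot) of TCP; prints calls (relative shift/turn in units) chained"""
    p,r=start or cur()
    for tp,tr in targets:
        tp=np.array(tp)
        while True:
            s=r.inv().apply(tp-p)/.1; a=(r.inv()*tr).as_rotvec()/.5
            k=max(np.abs(s).max(),np.abs(a).max(),1.0)
            row=np.round(np.r_[s,a]/k,3)
            n=int(np.ceil(max(np.linalg.norm(row[:3])*2,np.linalg.norm(row[3:])*.5/.15)-.01))
            p=p+r.apply(row[:3]*.1); r=r*R.from_rotvec(row[3:]*.5)
            print(n,row.tolist(),'->',p.round(3),r.as_euler('xyz',degrees=True).round(1))
            if k==1.0: break
    return p,r
def pose(az,tilt):
    """tool y horizontal; tilt plane azimuth az (deg): body leans toward az by tilt; tool z=down tilted"""
    a,t=np.radians([az,tilt]); h=np.array([np.cos(a),np.sin(a),0]); z=-np.cos(t)*np.array([0,0,1])-np.sin(t)*h
    y=np.cross([0,0,1],h); x=np.cross(y,z); return R.from_matrix(np.stack([x,y,z],1))
E
python3 - <<'E'
from h import *
print(get_obs()['joint_pos'].round(2)); log()
c=cur(); print(c[1].as_matrix().round(2))
d=R.from_matrix(np.stack([[0,-1,0],[-1,0,0],[0,0,-1]],1))
plan([([.45,-.45,.30],R.from_euler('xyz',[180,0,-130],degrees=True)),([.48,0.03,.22],pose(76.3,0)*R.from_euler('z',180,degrees=True))])
for f in (0,180): print((pose(76.3,0)*R.from_euler('z',f,degrees=True)).as_euler('xyz',degrees=True))
E
```

```text
[-46.78  35.89  23.49  22.07 -96.16 -54.83]
[[-0.86  0.15 -0.48]
 [ 0.19  0.98 -0.04]
 [ 0.47 -0.12 -0.88]]
3 [-0.419, 1.0, -0.266, 0.091, -0.325, -0.663] -> [ 0.315 -0.642  0.317] [-178.3  -19.9 -170.8]
4 [-0.958, 1.0, -0.267, 0.115, -0.411, -0.838] -> [ 0.396 -0.527  0.307] [ 178.9   -8.1 -146. ]
3 [-0.879, 0.337, -0.048, 0.077, -0.276, -0.561] -> [ 0.45 -0.45  0.3 ] [-180.    0. -130.]
4 [-0.721, 0.532, 0.149, 0.0, 0.0, 1.0] -> [ 0.456 -0.361  0.285] [-180.     0.  -158.6]
4 [-0.378, 0.813, 0.149, 0.0, 0.0, 1.0] -> [ 0.461 -0.271  0.27 ] [180.    0.  172.7]
4 [0.058, 0.895, 0.149, 0.0, 0.0, 1.0] -> [ 0.467 -0.182  0.255] [180.    0.  144.1]
4 [0.48, 0.757, 0.149, 0.0, 0.0, 1.0] -> [ 0.472 -0.092  0.24 ] [180.    0.  115.4]
4 [0.784, 0.435, 0.149, 0.0, 0.0, 1.0] -> [ 0.478 -0.003  0.225] [180.   -0.   86.8]
2 [0.328, 0.002, 0.055, 0.0, -0.0, 0.366] -> [0.48 0.03 0.22] [180.   -0.   76.3]
[-180.     0.  -103.7]
[180.    0.   76.3]
```

```bash
python3 - <<'E'
from h import *
plan([([.45,-.45,.32],R.from_euler('xyz',[180,0,-120],degrees=True)),([.46,0.06,.20],pose(76.3,0))])
E
```

```text
3 [-0.392, 1.0, -0.325, 0.122, -0.324, -0.779] -> [ 0.316 -0.641  0.324] [-178.9  -20.1 -167.2]
4 [-1.0, 0.949, -0.359, 0.155, -0.412, -0.989] -> [ 0.398 -0.525  0.321] [ 178.4   -7.9 -138.1]
3 [-0.884, 0.21, -0.101, 0.099, -0.264, -0.634] -> [ 0.45 -0.45  0.32] [-180.    0. -120.]
3 [-1.0, 0.552, 0.269, -0.0, 0.0, -0.127] -> [ 0.452 -0.336  0.293] [-180.     0.  -116.4]
3 [-1.0, 0.471, 0.26, -0.0, 0.0, -0.124] -> [ 0.454 -0.225  0.267] [-180.     0.  -112.8]
3 [-1.0, 0.398, 0.253, -0.0, -0.0, -0.12] -> [ 0.457 -0.118  0.242] [-180.     0.  -109.4]
3 [-1.0, 0.33, 0.247, -0.0, -0.0, -0.117] -> [ 0.459 -0.012  0.217] [-180.   -0. -106.]
2 [-0.699, 0.186, 0.17, -0.0, -0.0, -0.081] -> [0.46 0.06 0.2 ] [-180.    -0.  -103.7]
```

{"fn": "step_arm", "kwargs": {
  "steps": [
    [[-0.39,1,-0.32,0.12,-0.32,-0.78],[-0.39,1,-0.32,0.12,-0.32,-0.78],[-0.39,1,-0.32,0.12,-0.32,-0.78],[-0.39,1,-0.32,0.12,-0.32,-0.78]]
  ]
}}

```text
clock: 1.3
tool_pos: [0.3156, -0.6402, 0.3266]
orientation: [-178.8, -19.7, -167.0]
force: [-0.4, -0.4, 1.1]
opening: 0.0877
gripper_force: 0.0
```

{"fn": "step_arm", "kwargs": {
  "steps": [
    [[-1,0.95,-0.36,0.155,-0.41,-0.99],[-1,0.95,-0.36,0.155,-0.41,-0.99],[-1,0.95,-0.36,0.155,-0.41,-0.99],[-1,0.95,-0.36,0.155,-0.41,-0.99],[-1,0.95,-0.36,0.155,-0.41,-0.99]]
  ]
}}

```text
clock: 1.8
tool_pos: [0.3959, -0.5251, 0.324]
orientation: [178.6, -7.7, -138.2]
force: [-0.2, -0.2, 0.8]
opening: 0.0878
gripper_force: 0.0
```

```bash
python3 - <<'E'
from h import *
log()
plan([([.455,-.36,.32],R.from_euler('xyz',[180,0,-120],degrees=True)),([.46,0.06,.20],pose(76.3,0))])
E
```

```text
3 [-1.0, 0.548, -0.094, 0.06, -0.168, -0.416] -> [ 0.434 -0.417  0.321] [ 179.2   -2.6 -126.3]
2 [-0.585, 0.175, -0.011, 0.032, -0.089, -0.221] -> [ 0.455 -0.36   0.32 ] [-180.   -0. -120.]
3 [-1.0, 0.562, 0.328, -0.0, -0.0, -0.155] -> [ 0.456 -0.245  0.287] [-180.    -0.  -115.6]
3 [-1.0, 0.464, 0.315, -0.0, -0.0, -0.15] -> [ 0.458 -0.135  0.256] [-180.    -0.  -111.3]
3 [-1.0, 0.376, 0.305, -0.0, -0.0, -0.145] -> [ 0.459 -0.028  0.225] [-180.    -0.  -107.1]
2 [-0.846, 0.249, 0.252, -0.0, -0.0, -0.119] -> [0.46 0.06 0.2 ] [-180.    -0.  -103.7]
```

{"fn": "step_arm", "kwargs": {
  "steps": [
    [[-1,0.55,-0.09,0.06,-0.17,-0.42],[-1,0.55,-0.09,0.06,-0.17,-0.42],[-1,0.55,-0.09,0.06,-0.17,-0.42]]
  ]
}}

```text
clock: 2.1
tool_pos: [0.4342, -0.4157, 0.3201]
orientation: [179.1, -2.5, -126.3]
force: [0.4, -0.1, 0.3]
opening: 0.0878
gripper_force: 0.0
```

{"fn": "step_arm", "kwargs": {
  "steps": [
    [[-0.58,0.17,0,0.03,-0.09,-0.22],[-0.58,0.17,0,0.03,-0.09,-0.22]]
  ]
}}

```text
clock: 2.3
tool_pos: [0.455, -0.3589, 0.3175]
orientation: [179.8, 0.1, -119.9]
force: [-0.3, -0.8, 0.6]
opening: 0.0878
gripper_force: 0.0
```

```bash
python3 -c "
from h import *
log()"
```

{"fn": "step_arm", "kwargs": {
  "steps": [
    [[-1,0.56,0.33,0,0,-0.15],[-1,0.56,0.33,0,0,-0.15],[-1,0.56,0.33,0,0,-0.15]]
  ]
}}

```text
clock: 2.6
tool_pos: [0.4549, -0.2441, 0.2834]
orientation: [179.7, -0.0, -115.8]
force: [0.1, -0.7, 0.5]
opening: 0.0878
gripper_force: 0.0
```

{"fn": "step_arm", "kwargs": {
  "steps": [
    [[-1,0.46,0.32,0,0,-0.15],[-1,0.46,0.32,0,0,-0.15],[-1,0.46,0.32,0,0,-0.15]]
  ]
}}

```text
clock: 2.9
tool_pos: [0.4568, -0.1338, 0.2517]
orientation: [179.7, -0.0, -111.5]
force: [0.4, -0.1, 0.6]
opening: 0.0875
gripper_force: 0.0
```

{"fn": "step_arm", "kwargs": {
  "steps": [
    [[-1,0.38,0.3,0,0,-0.15],[-1,0.38,0.3,0,0,-0.15],[-1,0.38,0.3,0,0,-0.15]]
  ]
}}

```text
clock: 3.2
tool_pos: [0.4581, -0.0265, 0.222]
orientation: [179.8, -0.1, -107.1]
force: [-0.1, -0.1, 1.0]
opening: 0.0877
gripper_force: 0.0
```

{"fn": "step_arm", "kwargs": {
  "steps": [
    [[-0.85,0.25,0.25,0.6,0.6,-0.12],[-0.85,0.25,0.25,0.6,0.6,-0.12],[-0.85,0.25,0.25,0.6,0.6,-0.12],[-0.85,0.25,0.25,0.6,0.6,-0.12]]
  ]
}}

```text
clock: 3.6
tool_pos: [0.4601, 0.0622, 0.1985]
orientation: [-162.5, -17.6, -106.1]
force: [-1.2, -0.1, -0.4]
opening: 0.0873
gripper_force: 0.0
```

```bash
cat > kin.py <<'E'
import numpy as np, json
from scipy.spatial.transform import Rotation as R
from scipy.optimize import least_squares
# sequential axes model, tool-down reference. params: a1,h1, L2(z),a3,L3, d6
LO=np.array([-176.03,-82.01,-58.28,-173.87,-174.79,-.11]);
LO=np.array([-176.03,-82.01,-58.28,-173.87,-174.79,-173.66]);HI=np.array([176.03,121.73,71.71,95.51,-.11,173.66])
def fk(q,P,off=-16.507):
    a1,h1,L2,a3,L3,d6=P[:6]; s4=P[6] if len(P)>6 else 1
    rz=lambda a:R.from_euler('z',a,degrees=True); ry=lambda a:R.from_euler('y',a,degrees=True); rx=lambda a:R.from_euler('x',a,degrees=True)
    r=rz(q[0]+off); p=r.apply([a1,0,h1])
    r=r*ry(q[1]); p=p+r.apply([0,0,L2])
    r=r*ry(-q[2]); p=p+r.apply([L3,0,a3])
    r=r*rx(S[0]*q[3])*ry(-q[4])*rx(S[1]*(q[5]-off)); p=p+r.apply([d6,0,0])
    # tool: z=+x of r, tool down & q6=off -> yaw=az-90
    T=R.from_matrix(np.array([[0,0,1],[-1,0,0],[0,-1,0]],float))
    return p,r*T
S=[1,1]
def ik(p,r,P,q0):
    def f(q):
        a,b=fk(q,P); return np.r_[(a-p)*10,(b.inv()*r).as_rotvec()*2]
    best=None
    for k in range(6):
        x0=np.clip(q0+(0 if k==0 else np.random.default_rng(k).normal(0,30,6)),LO+1,HI-1)
        s=least_squares(f,x0,bounds=(LO,HI),x_scale=50)
        if best is None or s.cost<best.cost: best=s
        if s.cost<1e-8: break
    return best.x,best.cost
E
python3 - <<'E'
from h import *; import kin
log(); L=json.load(open('log.json'))
L.insert(0,[[-54.654,20.546,.682,0,-70.136,-16.507],[.218,-.639,.227],[180,0,-161.17]])
for s in ([1,1],[1,-1],[-1,1],[-1,-1]):
    kin.S[:]=s
    def f(P):
        e=[]
        for q,p,o in L:
            a,b=kin.fk(q,P); e+=list(a-p)+list((b.inv()*R.from_euler('xyz',o,degrees=True)).as_rotvec()*.1)
        return e
    r=kin.least_squares(f,[.05,.3,.35,.05,.35,.25],max_nfev=200); print(s,r.cost,r.x.round(4),np.abs(r.fun).max())
E
```

```text
[1, 1] 0.04194755230324684 [ 0.2651  0.1355  0.1575 -0.2358  0.3828 -0.3554] 0.15989414527126822
[1, -1] 0.02012524421088323 [ 0.2651  0.1355  0.1575 -0.2358  0.3828 -0.3554] 0.08102213398549075
[-1, 1] 0.042007884451711996 [0.1461 0.0933 0.6094 0.1117 0.3334 0.3954] 0.22817935777749582
[-1, -1] 0.0063335740855565035 [0.1461 0.0933 0.6094 0.1117 0.3334 0.3954] 0.05370719650083544
```

```bash
sed -i 's/def fk(q,P,off=-16.507)/def fk(q,P)/; s/a1,h1,L2,a3,L3,d6=P\[:6\].*/a1,h1,L2,a3,L3,d6,lat,o1,o6=P/; s/q\[0\]+off/q[0]+o1*100/; s/q\[5\]-off/q[5]-o6*100/; s/\[a1,0,h1\]/[a1,lat,h1]/; s/^S=.*/S=[-1,-1]/' kin.py
python3 - <<'E'
from h import *; import kin
L=json.load(open('log.json'))
L.insert(0,[[-54.654,20.546,.682,0,-70.136,-16.507],[.218,-.639,.227],[180,0,-161.17]])
for s in ([1,1],[1,-1],[-1,1],[-1,-1]):
  for i in ([0.,0,0],[-.2,0,0],[0,-.165,-.165]):
    kin.S[:]=s
    def f(P):
        e=[]
        for q,p,o in L:
            a,b=kin.fk(q,P); e+=list(a-p)+list((b.inv()*R.from_euler('xyz',o,degrees=True)).as_rotvec()*.1)
        return e
    r=kin.least_squares(f,[.05,.3,.35,.05,.35,.25]+i,max_nfev=300); print(s,r.cost,r.x.round(4),np.abs(r.fun).max())
E
cat log.json
```

```text
[1, 1] 0.03053844810796043 [ 0.1952  0.2482  0.2042 -0.245   0.4103 -0.2101 -0.2181  0.0041 -0.6619] 0.10971376505566795
[1, 1] 0.03053844809999556 [ 0.1952  0.2482  0.2042 -0.245   0.4103 -0.2101 -0.2181  0.0041 -0.6619] 0.10971369624580762
[1, 1] 0.03053844811356362 [ 0.1952  0.2482  0.2042 -0.245   0.4103 -0.2101 -0.2181  0.0041 -0.6619] 0.10971378929424638
[1, -1] 0.01561829249078554 [ 0.189   0.2578  0.2034 -0.2473  0.4122 -0.2038 -0.2325  0.0175 -0.0348] 0.07872343906193788
[1, -1] 0.015618292492051097 [ 0.189   0.2578  0.2034 -0.2473  0.4122 -0.2038 -0.2325  0.0175 -0.0348] 0.07872342946648109
[1, -1] 0.015618292489011466 [ 0.189   0.2578  0.2034 -0.2473  0.4122 -0.2038 -0.2325  0.0175 -0.0348] 0.07872343802941696
[-1, 1] 0.0248344562351175 [ 0.1032  0.2303  0.523  -0.0019  0.3776  0.3292 -0.2138  0.0209 -0.7441] 0.15699108284630442
[-1, 1] 0.024834456235737927 [ 0.1032  0.2303  0.523  -0.0019  0.3776  0.3292 -0.2138  0.0209 -0.7441] 0.15699109889929364
[-1, 1] 0.024834456235554657 [ 0.1032  0.2303  0.523  -0.0019  0.3776  0.3292 -0.2138  0.0209 -0.7441] 0.15699107154069558
[-
[... 676 characters left out ...]
6503, 7.0242840528982, -81.44819410269332, -17.59872361014006], [0.3958584201431617, -0.5251453398114191, 0.3240182976591835], [178.57049660860244, -7.6581854079656075, -138.19194715865422]], [[-19.040178067808206, 9.07502746249098, -2.9776945011331475, -0.14872550354335237, -78.09295040592522, -10.859938723953354], [0.45500925678486087, -0.3589134855163672, 0.3175390229190299], [179.82949436668304, 0.11538877539831635, -119.93115922378983]], [[50.8924161440015, -0.037801123721364, -43.92260643873351, 27.189046220290226, -58.428816336103566, -81.22942360611316], [0.46012535238594443, 0.062244879325973154, 0.19849813048968834], [-162.50311857096727, -17.589276809886634, -106.13387381683012]]]
```

```bash
sed -i 's/lat,o1,o6=P/lat,l4,l5,z5,o1,o6=P/; s/r=r\*rx(S\[0\]\*q\[3\])\*ry(-q\[4\])\*rx/r=r*rx(S[0]*q[3]); p=p+r.apply([0,l4,0]); r=r*ry(-q[4]); p=p+r.apply([0,l5,z5]); r=r*rx/' kin.py
python3 - <<'E'
from h import *; import kin
L=json.load(open('log.json'))
L.insert(0,[[-54.654,20.546,.682,0,-70.136,-16.507],[.218,-.639,.227],[180,0,-161.17]])
def f(P):
        P=np.r_[P[:7],0,P[7:],0,0]; e=[]
        for q,p,o in L:
            a,b=kin.fk(q,P); e+=list(a-p)+list((b.inv()*R.from_euler('xyz',o,degrees=True)).as_rotvec()*.1)
        return e
r=kin.least_squares(f,[.05,.3,.45,.0,.35,.25,-.1,-.1,0],max_nfev=300); print(r.cost,r.x.round(4),np.abs(r.fun).max())
json.dump(list(np.r_[r.x[:7],0,r.x[7:],0,0]),open('P.json','w'))
E
```

```text
5.78408471039427e-08 [ 4.000e-04  1.987e-01  6.015e-01  2.000e-04  4.632e-01  3.779e-01
 -8.000e-04 -1.910e-01 -0.000e+00] 0.0002149625463378213
```

```bash
cat > search.py <<'E'
from h import *; import kin
P=np.array(json.load(open('P.json'))); HP=.0188
def wr(q):
    a1,h1,L2,a3,L3,d6,lat,l4,l5,z5,o1,o6=P
    e=lambda a,x:R.from_euler(a,x,degrees=True)
    r=e('z',q[0])*e('y',q[1]); p=r.apply([0,0,L2])+[0,0,h1]; E=p; r=r*e('y',-q[2]); A=p+r.apply([L3,0,0])
    r=r*e('x',-q[3])*e('y',-q[4]); B=A+r.apply([0,l5,0]); return E,A,B
Q0=[[0,10,-20,0,-80,0],[0,0,-40,60,-80,60],[0,0,-40,-60,-80,-60],[0,20,-20,0,-120,90],[0,20,-20,0,-80,-120],[0,20,-20,-100,-80,90]]
def solve(g,rot,q0=None):
    p=np.array(g)+rot.apply([0,0,HP]); az=np.degrees(np.arctan2(p[1],p[0]))
    best=None
    for q in ([q0] if q0 is not None else []) + [np.r_[az+20,s[1:]] for s in Q0]:
        def f(x):
            a,b=kin.fk(x,P); return np.r_[(a-p)*10,(b.inv()*rot).as_rotvec()*2]
        s=kin.least_squares(f,np.clip(q,kin.LO+1,kin.HI-1),bounds=(kin.LO,kin.HI),x_scale=50,max_nfev=60)
        if s.cost>1e-7: continue
        E,A,B=wr(s.x); m=min(np.r_[s.x-kin.LO,kin.HI-s.x]); zc=min(A[2],B[2])
        sc=min(m/100,zc,np.hypot(*A[:2]),np.hypot(*B[:2]),.22)
        if q0 is not None: sc-=np.abs(s.x-q0).max()/500
        if best is None or sc>best[0]+1e-3: best=(sc,s.x,A,B)
        if q0 is not None and np.abs(s.x-q0).max()<60: break
    return best
Fz=R.from_euler('z',180,degrees=True)
E
cat > s1.py <<'E'
from search import *
def show(n,b): print(n, 'none' if b is None else (round(b[0],3),b[1].round(0).tolist(),'A',b[2].round(2).tolist(),'B',b[3].round(2).tolist()))
for fl in (0,1):
  for azE in (76.3,256.3):
    for a in (20,30,40): show(f'G1 fl{fl} azE{azE} a{a}',solve([.44,.098,.024],pose(azE,a)*(Fz if fl else R.identity())))
  for df in (179,-1):
    for b in (20,30,45): show(f'FIN fl{fl} d{df} b{b}',solve([.4575,-.229,.067],pose(df,b)*(Fz if fl else R.identity())))
for fl in (0,1):
  for loc in ([.5,.05,.07],):
    for d in range(0,360,45):
      show(f'LEAN60 fl{fl} {loc[:2]} body toward {d}',solve(loc,pose(d,60)*(Fz if fl else R.identity())))
E
time python3 s1.py
```

```text
G1 fl0 azE76.3 a20 (np.float64(0.177), [46.0, 23.0, -41.0, 14.0, -45.0, -71.0], 'A', [0.31, 0.32, 0.34], 'B', [0.47, 0.22, 0.36])
G1 fl0 azE76.3 a30 (np.float64(0.206), [49.0, 28.0, -38.0, 17.0, -53.0, -76.0], 'A', [0.31, 0.36, 0.31], 'B', [0.48, 0.27, 0.33])
G1 fl0 azE76.3 a40 (0.22, [51.0, 33.0, -34.0, 18.0, -61.0, -79.0], 'A', [0.32, 0.39, 0.28], 'B', [0.49, 0.32, 0.3])
G1 fl0 azE256.3 a20 (np.float64(0.021), [20.0, 15.0, -35.0, -32.0, -33.0, 172.0], 'A', [0.43, 0.16, 0.43], 'B', [0.41, -0.02, 0.36])
G1 fl0 azE256.3 a30 (np.float64(0.081), [8.0, 17.0, -31.0, -47.0, -40.0, -166.0], 'A', [0.48, 0.07, 0.43], 'B', [0.4, -0.08, 0.33])
G1 fl0 azE256.3 a40 (0.22, [-3.0, 21.0, -29.0, -58.0, -48.0, -147.0], 'A', [0.51, -0.03, 0.4], 'B', [0.38, -0.13, 0.3])
FIN fl0 d179 b20 (np.float64(0.138), [-6.0, 10.0, -44.0, -6.0, -16.0, 101.0], 'A', [0.37, -0.04, 0.42], 'B', [0.33, -0.23, 0.4])
FIN fl0 d179 b30 (np.float64(0.104), [-11.0, 9.0, -42.0, -27.0, -11.0, 125.0], 'A', [0.38, -0.07, 0.43], 'B', [0.28, -0.23, 0.38])
FIN fl0 d179 b45 (np.float64(0.123), [-41.0, 12.0, -35.0, -79.0, -28.0, -161.0]
[... 3032 characters left out ...]
.25])
LEAN60 fl1 [0.5, 0.05] body toward 90 (np.float64(0.21), [51.0, 38.0, -37.0, 36.0, -71.0, 100.0], 'A', [0.31, 0.38, 0.22], 'B', [0.5, 0.36, 0.25])
LEAN60 fl1 [0.5, 0.05] body toward 135 none
LEAN60 fl1 [0.5, 0.05] body toward 180 none
LEAN60 fl1 [0.5, 0.05] body toward 225 (0.22, [-29.0, 25.0, -34.0, -86.0, -57.0, 54.0], 'A', [0.43, -0.24, 0.35], 'B', [0.28, -0.17, 0.25])
LEAN60 fl1 [0.5, 0.05] body toward 270 (0.22, [-17.0, 35.0, -11.0, -57.0, -80.0, 47.0], 'A', [0.64, -0.19, 0.36], 'B', [0.5, -0.26, 0.25])
LEAN60 fl1 [0.5, 0.05] body toward 315 (0.22, [-1.0, 45.0, 8.0, -38.0, -101.0, 56.0], 'A', [0.79, -0.02, 0.34], 'B', [0.72, -0.17, 0.25])
real	0m14.951s
user	0m15.421s
sys	0m0.129s
```

```bash
cat > path.py <<'E'
from search import *
from scipy.spatial.transform import Slerp
t=np.load('top0.npz')['w'].reshape(-1,3); s=np.load('side0.npz')['w'].reshape(-1,3)
S=np.r_[t[(t[:,0]>.33)&(t[:,2]>.012)],s[(s[:,0]>.36)&(s[:,2]>.012)]]; S=S[np.isfinite(S).all(1)&(S[:,2]<.9)&(np.abs(S[:,1])<.9)]
def inb(c,h): return (np.abs(S[:,:2]-c)<h).all(1)
S=S[~inb([.44,.098],.085)&~inb([.4575,-.229],.075)&~inb([.218,-.64],.2)]
def seg(a,b,Q):
    d=b-a; u=np.clip((Q-a)@d/(d@d),0,1); return np.linalg.norm(Q-a-u[:,None]*d,axis=1).min()
def check(way,q,n=8,verb=True):
    """way: list of (name,g,rot)"""
    for i in range(len(way)-1):
        n0,g0,r0=way[i]; n1,g1,r1=way[i+1]; sl=Slerp([0,1],R.concatenate([r0,r1])); cl=[9]*4; mg=999; js=0;bc=9
        for k in range(0 if i==0 else 1,n+1):
            u=k/n; g=np.array(g0)*(1-u)+np.array(g1)*u; r=sl(u); b=solve(g,r,q)
            if b is None: print(n0,n1,'NO IK at',u); return None
            js=max(js,np.abs(b[1]-q).max() if not(i==0 and k==0) else 0); q=b[1]; E,A,B=wr(q)
            body=g+r.apply([[x,y,-z] for x in(-.039,.039) for y in(-.0965,0,.0965) for z in(.047,.15)])
            cl=[min(c,v) for c,v in zip(cl,(seg(E,A,S),seg(A,B,S),seg(B,g-r.apply([0,0,.05]),S),body[:,2].min()))]
            bc=min(bc,min(np.linalg.norm(S-x,axis=1).min() for x in body)); mg=min(mg,min(np.r_[q-kin.LO,kin.HI-q]))
        print(n0,'->',n1,'fore %.2f wrist %.2f tool %.2f bodyz %.3f bodypt %.2f A.z %.2f B.z %.2f'%(*cl,bc,A[2],B[2]),'marg %.0f step %.0f'%(mg,js),q.round(0))
    return q
E
cat > s2.py <<'E'
from path import *
q0=get_obs()['joint_pos']
for d,loc in ((76.3,[.45,.04]),(60,[.48,.03]),(45,[.5,.02]),(60,[.55,.05])):
    print('== d',d,loc); g=np.array([.4415,.104,.024]); L=np.array([*loc,.054]); up=np.array([0,0,.12])
    P1=pose(76.3,-30)
    q=check([('above',g+[0,0,.08],P1),('G1',g,P1),('lift',g+[0,0,.10],P1),('t1',(g+L)/2+[0,0,.1],pose((76.3+d)/2,15)),('t2',L+[0,0,.08],pose(d,60)),('stand',L,pose(d,60)),('back',L+pose(d,60).apply([0,0,-.12]),pose(d,60))],q0)
    if q is None: continue
    L2=np.array([*loc,.065]); P2=pose(d,-60); F=np.array([.462,-.229,.067]); 
    B2=L2+P2.apply([0,0,-.12]); 
    qq=check([('back',L+pose(d,60).apply([0,0,-.12]),pose(d,60)),('over',L+[0,0,.3],pose(d,0)),('b2',B2,P2),('R2',L2,P2),('lift',L2+[0,0,.12],P2),('t3',(L2+F)/2+[0,0,.12],pose(d/2,-15)),('abF',F+[0,0,.1],pose(-1,30)),('F',F,pose(-1,30)),('ret',F+pose(-1,30).apply([0,0,-.12]),pose(-1,30))],q)
E
python3 s2.py
```

```text
== d 76.3 [0.45, 0.04]
above -> G1 fore 0.38 wrist 0.31 tool 0.15 bodyz 0.045 bodypt 0.09 A.z 0.43 B.z 0.33 marg 27 step 2 [  9.  17. -31. -47. -39.  14.]
G1 -> lift fore 0.39 wrist 0.33 tool 0.16 bodyz 0.058 bodypt 0.10 A.z 0.53 B.z 0.43 marg 27 step 2 [ 12.   6. -29. -38. -47.  -2.]
lift -> t1 fore 0.34 wrist 0.34 tool 0.21 bodyz 0.153 bodypt 0.16 A.z 0.46 B.z 0.49 marg 23 step 11 [ 42.  10. -35.  10. -58. -62.]
t1 -> t2 fore 0.21 wrist 0.11 tool 0.11 bodyz 0.124 bodypt 0.13 A.z 0.28 B.z 0.31 marg 24 step 3 [ 50.  34. -31.  23. -83. -79.]
t2 -> stand fore 0.16 wrist 0.08 tool 0.08 bodyz 0.044 bodypt 0.07 A.z 0.21 B.z 0.23 marg 26 step 1 [ 49.  41. -33.  24. -75. -82.]
stand -> back fore 0.16 wrist 0.03 tool 0.03 bodyz 0.051 bodypt 0.05 A.z 0.26 B.z 0.29 marg 27 step 2 [ 54.  40. -19.  19. -89. -79.]
back -> over fore 0.19 wrist 0.06 tool 0.03 bodyz 0.104 bodypt 0.07 A.z 0.71 B.z 0.71 marg 35 step 7 [ 30.  -4. -15.  -0. -79. -44.]
over -> b2 fore 0.31 wrist 0.28 tool 0.13 bodyz 0.115 bodypt 0.09 A.z 0.42 B.z 0.30 marg 39 step 14 [-33.  26. -17. -55. -82.  47.]
b2 -> R2 fore 0.23 wri
[... 5642 characters left out ...]
24 marg 37 step 1 [-23.  30. -21. -75. -63.  45.]
R2 -> lift fore 0.26 wrist 0.22 tool 0.13 bodyz 0.070 bodypt 0.04 A.z 0.51 B.z 0.36 marg 37 step 2 [-20.  16. -19. -69. -66.  28.]
lift -> t3 fore 0.43 wrist 0.33 tool 0.19 bodyz 0.179 bodypt 0.11 A.z 0.56 B.z 0.53 marg 29 step 13 [  7.   2. -29.  -8. -45. -62.]
t3 -> abF fore 0.39 wrist 0.35 tool 0.13 bodyz 0.188 bodypt 0.09 A.z 0.47 B.z 0.48 marg 31 step 5 [ -4.  27.  -8.   1. -86. -88.]
abF -> F fore 0.31 wrist 0.25 tool 0.07 bodyz 0.088 bodypt 0.05 A.z 0.37 B.z 0.38 marg 46 step 1 [ -4.  33. -13.   1. -75. -88.]
F -> ret fore 0.32 wrist 0.27 tool 0.07 bodyz 0.101 bodypt 0.03 A.z 0.48 B.z 0.48 marg 47 step 2 [ -3.  31.   1.   1. -90. -88.]
```

```bash
cat > s3.py <<'E'
from path import *
q0=get_obs()['joint_pos']
for d,loc in ((76.3,[.45,-.03]),(85,[.46,-.03]),(70,[.47,-.05])):
    print('== d',d,loc); g=np.array([.4415,.104,.024]); L=np.array([*loc,.054])
    P1=pose(76.3,-30);P6=pose(d,60);bk=L+P6.apply([0,0,-.075])
    q=check([('above',g+[0,0,.08],P1),('lift',g+[0,0,.10],P1),('t1',(g+L)/2+[0,0,.1],pose((76.3+d)/2,15)),('t2',L+[0,0,.08],P6),('stand',L,P6),('back',bk,P6),('up',bk+[0,0,.18],pose(d,30))],q0)
    L2=np.array([*loc,.065]); P2=pose(d,-60); F=np.array([.462,-.229,.067]); B2=L2+P2.apply([0,0,-.08])
    if q is not None: check([('up',bk+[0,0,.18],pose(d,30)),('over',L+[0,0,.22],pose(d,-15)),('b2up',B2+[0,0,.1],P2),('b2',B2,P2),('R2',L2,P2),('lift',L2+[0,0,.12],P2),('t3',(L2+F)/2+[0,0,.14],pose(d/2,-15)),('abF',F+[0,0,.1],pose(-1,30))],q)
E
python3 s3.py
```

```text
== d 76.3 [0.45, -0.03]
above -> lift fore 0.44 wrist 0.38 tool 0.20 bodyz 0.125 bodypt 0.15 A.z 0.53 B.z 0.43 marg 29 step 0 [ 12.   6. -29. -38. -47.  -2.]
lift -> t1 fore 0.35 wrist 0.35 tool 0.21 bodyz 0.153 bodypt 0.16 A.z 0.46 B.z 0.49 marg 22 step 10 [ 38.   9. -37.  11. -57. -59.]
t1 -> t2 fore 0.22 wrist 0.16 tool 0.16 bodyz 0.124 bodypt 0.12 A.z 0.28 B.z 0.31 marg 21 step 3 [ 44.  31. -37.  28. -78. -79.]
t2 -> stand fore 0.17 wrist 0.14 tool 0.11 bodyz 0.044 bodypt 0.08 A.z 0.21 B.z 0.23 marg 19 step 1 [ 44.  39. -39.  30. -70. -83.]
stand -> back fore 0.16 wrist 0.08 tool 0.09 bodyz 0.048 bodypt 0.08 A.z 0.24 B.z 0.27 marg 20 step 1 [ 48.  38. -31.  25. -79. -80.]
back -> up fore 0.20 wrist 0.11 tool 0.12 bodyz 0.108 bodypt 0.11 A.z 0.54 B.z 0.58 marg 27 step 4 [ 42.  10. -24.  17. -82. -62.]
up -> over fore 0.36 wrist 0.36 tool 0.30 bodyz 0.293 bodypt 0.23 A.z 0.67 B.z 0.62 marg 34 step 8 [  9.  -3. -19. -15. -68. -18.]
over -> b2up fore 0.40 wrist 0.34 tool 0.20 bodyz 0.195 bodypt 0.11 A.z 0.51 B.z 0.38 marg 40 step 9 [-36.  21. -11. -53. -90.  38.]
b2up -> b2 fore 0.28
[... 3393 characters left out ...]
 marg 41 step 9 [-38.  20. -12. -55. -88.  36.]
b2up -> b2 fore 0.29 wrist 0.27 tool 0.12 bodyz 0.095 bodypt 0.05 A.z 0.40 B.z 0.28 marg 44 step 1 [-39.  30. -15. -56. -81.  47.]
b2 -> R2 fore 0.24 wrist 0.22 tool 0.09 bodyz 0.055 bodypt 0.03 A.z 0.35 B.z 0.24 marg 40 step 1 [-33.  32. -18. -61. -75.  50.]
R2 -> lift fore 0.26 wrist 0.24 tool 0.10 bodyz 0.070 bodypt 0.05 A.z 0.50 B.z 0.36 marg 41 step 2 [-32.  20. -15. -59. -82.  36.]
lift -> t3 fore 0.42 wrist 0.35 tool 0.20 bodyz 0.181 bodypt 0.10 A.z 0.59 B.z 0.55 marg 31 step 13 [ -1.  -0. -28. -11. -51. -48.]
t3 -> abF fore 0.39 wrist 0.35 tool 0.13 bodyz 0.188 bodypt 0.09 A.z 0.47 B.z 0.48 marg 32 step 7 [ -4.  27.  -8.   1. -86. -88.]
```

```bash
cat >> h.py <<'E'
HP=.0188
def T(g,rot): return (np.array(g)+rot.apply([0,0,HP]),rot)
E
python3 - <<'E'
from h import *
P1=pose(76.3,-30); g=np.array([.4412,.1038,.024])
print(cur()[0])
plan([T(g+[0,0,.07],P1),T(g,P1)])
E
```

```text
[0.46012535 0.06224488 0.19849813]
4 [-0.472, 0.357, 0.53, -0.352, -1.0, 0.101] -> [0.45  0.093 0.126] [-173.    11.  -102.9]
3 [-0.087, 0.171, 0.49, -0.233, -0.661, 0.066] -> [0.443 0.113 0.078] [ 180.    30.  -103.7]
2 [0.35, 0.0, 0.606, 0.0, -0.0, 0.0] -> [0.443 0.113 0.008] [ 180.    30.  -103.7]
```

{"fn": "step_arm", "kwargs": {
  "steps": [
    [[-0.47,0.36,0.53,-0.35,-1,0.1],[-0.47,0.36,0.53,-0.35,-1,0.1],[-0.47,0.36,0.53,-0.35,-1,0.1],[-0.47,0.36,0.53,-0.35,-1,0.1]]
  ]
}}

```text
clock: 4.0
tool_pos: [0.4483, 0.0901, 0.1254]
orientation: [-173.4, 10.9, -103.2]
force: [1.5, -1.7, -0.2]
opening: 0.0874
gripper_force: 0.0
```

{"fn": "step_arm", "kwargs": {
  "steps": [
    [[-0.09,0.17,0.49,-0.23,-0.66,0.07],[-0.09,0.17,0.49,-0.23,-0.66,0.07],[-0.09,0.17,0.49,-0.23,-0.66,0.07],[-0.09,0.17,0.49,-0.23,-0.66,0.07]]
  ]
}}

```text
clock: 4.4
tool_pos: [0.4426, 0.1102, 0.0772]
orientation: [179.5, 29.9, -104.4]
force: [0.1, -1.1, -0.3]
opening: 0.088
gripper_force: 0.0
```

```bash
python3 - <<'E'
from h import *
P1=pose(76.3,-30); g=np.array([.4412,.1038,.024])
plan([T(g,P1)])
im,d,w=cloud("top"); save("a1.png",im[170:300,130:290],4)
E
```

```text
2 [0.322, -0.006, 0.616, 0.005, -0.002, -0.021] -> [0.443 0.113 0.008] [-180.    30.  -103.7]
```

View pics/a1.png

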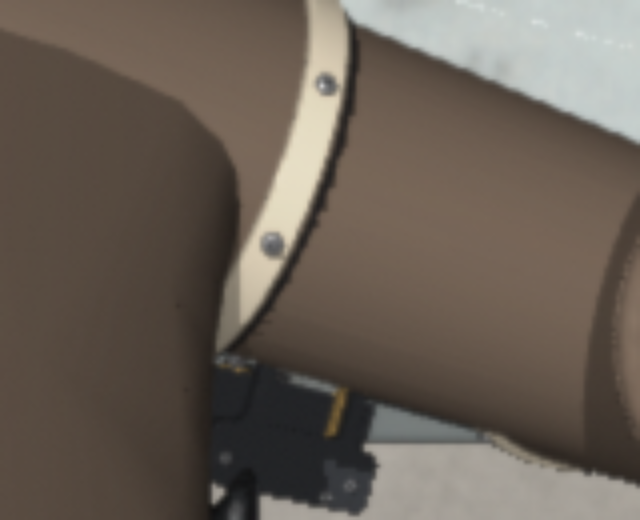

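The top view is blocked by the arm. The poses agree to about 2 mm, so I'll descend and grip.

{"fn": "step_arm", "kwargs": {
  "steps": [
    [[0.18,0,0.31,0,0,-0.02],[0.33,0,0.61,0,0,-0.02],[0.33,0,0.61,0,0,-0.02],[0.33,0,0.61,0,0,-0.02]]
  ]
}}

```text
clock: 4.85
tool_pos: [0.4416, 0.1115, 0.0076]
orientation: [179.8, 29.6, -103.7]
force: [-0.4, -0.3, -0.9]
opening: 0.0871
gripper_force: 0.0
```

{"fn": "step_arm", "kwargs": {
  "steps": [
    [[0,0,0,0,0,0],[0,0,0,0,0,0],[0,0,0,0,0,0],[0,0,0,0,0,0],[0,0,0,0,0,0],[0,0,0,0,0,0],[0,0,0,0,0,0],[0,0,0,0,0,0]]
  ],
  "jaw": 255
}}

```text
clock: 5.65
tool_pos: [0.442, 0.1129, 0.0092]
orientation: [-179.9, 29.8, -103.3]
force: [-1.3, 0.2, 6.7]
opening: 0.0611
gripper_force: 30.2
```

```bash
python3 - <<'E'
from h import *
im,d,w=cloud("side"); save("b1.png",im[190:310,230:380],4)
P1=pose(76.3,-30); g=np.array([.4412,.1038,.024]); L=np.array([.45,-.03,.054]); d=80
p,r=cur(); g=p-r.apply([0,0,HP]); print('g',g)
plan([T(g+[0,0,.10],r),T((g+L)/2+[0,0,.11],pose(78,15)),T(L+[0,0,.06],pose(d,60)),T(L+[0,0,.002],pose(d,60))])
E
```

```text
g [0.43981672 0.10376567 0.02548923]
2 [-0.497, -0.002, -0.868, 0.0, 0.0, 0.0] -> [0.442 0.113 0.109] [-179.9   29.8 -103.4]
4 [0.362, -0.132, -0.372, -0.007, 1.0, -0.032] -> [0.443 0.061 0.124] [-179.8    1.2 -102.5]
2 [0.281, -0.069, -0.086, -0.003, 0.564, -0.018] -> [0.444 0.032 0.132] [-180.  -15. -102.]
4 [0.422, -0.124, 0.291, 0.027, 1.0, -0.036] -> [ 0.446 -0.018  0.114] [-179.8  -43.6 -100.9]
2 [0.132, -0.064, 0.261, 0.016, 0.571, -0.02] -> [ 0.447 -0.046  0.105] [-180.  -60. -100.]
2 [-0.502, -0.0, 0.291, 0.0, -0.0, -0.0] -> [ 0.447 -0.046  0.047] [-180.  -60. -100.]
```

View pics/b1.png

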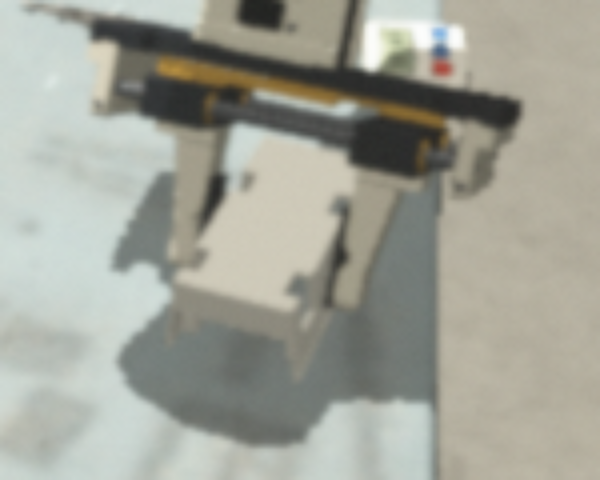

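The side view shows the tray held by both fingers across its long sides, with the tall end wall at the near (+y) end at about (240,310). I'll lift and pitch it up.

{"fn": "step_arm", "kwargs": {
  "steps": [
    [[-0.25,0,-0.43,0,0,0],[-0.5,0,-0.87,0,0,0],[-0.5,0,-0.87,0,0,0],[-0.5,0,-0.87,0,0,0]]
  ]
}}

```text
clock: 6.1
tool_pos: [0.4421, 0.1133, 0.1104]
orientation: [-179.7, 29.9, -103.3]
force: [-0.6, 0.5, -2.0]
opening: 0.0614
gripper_force: 29.8
```

{"fn": "step_arm", "kwargs": {
  "steps": [
    [[0.36,-0.13,-0.37,0,0.3,-0.03],[0.36,-0.13,-0.37,0,0.6,-0.03],[0.36,-0.13,-0.37,0,0.8,-0.03],[0.36,-0.13,-0.37,0,1,-0.03],[0.36,-0.13,-0.37,0,1,-0.03]]
  ]
}}

```text
clock: 6.6
tool_pos: [0.4422, 0.0627, 0.1217]
orientation: [-179.8, 0.8, -102.4]
force: [0.3, -0.2, -0.8]
opening: 0.0612
gripper_force: 29.8
```

{"fn": "step_arm", "kwargs": {
  "steps": [
    [[0.28,-0.07,-0.09,0,0.3,-0.02],[0.28,-0.07,-0.09,0,0.56,-0.02],[0.28,-0.07,-0.09,0,0.56,-0.02]]
  ]
}}

```text
clock: 6.9
tool_pos: [0.4431, 0.0329, 0.1298]
orientation: [-180.0, -15.2, -101.9]
force: [-0.8, -0.5, -2.2]
opening: 0.061
gripper_force: 29.8
```

{"fn": "step_arm", "kwargs": {
  "steps": [
    [[0.42,-0.12,0.2,0.03,0.3,-0.04],[0.42,-0.12,0.29,0.03,0.6,-0.04],[0.42,-0.12,0.29,0.03,0.8,-0.04],[0.42,-0.12,0.29,0.03,1,-0.04],[0.42,-0.12,0.29,0.03,1,-0.04]]
  ]
}}

```text
clock: 7.4
tool_pos: [0.4442, -0.0171, 0.1119]
orientation: [-179.9, -43.9, -100.7]
force: [-0.4, -0.8, -1.9]
opening: 0.0614
gripper_force: 29.8
```

{"fn": "step_arm", "kwargs": {
  "steps": [
    [[0.13,-0.06,0.26,0.02,0.3,-0.02],[0.13,-0.06,0.26,0.02,0.57,-0.02],[0.13,-0.06,0.26,0.02,0.57,-0.02],[0.13,-0.06,0.26,0.02,0.57,-0.02]]
  ]
}}

```text
clock: 7.8
tool_pos: [0.4453, -0.0455, 0.1035]
orientation: [-179.8, -59.8, -100.2]
force: [0.5, -0.8, -0.2]
opening: 0.0611
gripper_force: 29.8
```

```bash
python3 - <<'E'
from h import *
o=get_obs(); print(o['joint_pos'].round(1),o['opening'])
im,d,w=cloud("side"); save("c1.png",im[150:330,230:430],3.5); np.savez('c1.npz',im=im,w=w)
L=np.array([.45,-.03,.054]); p,r=cur(); print('g',p-r.apply([0,0,HP]),p,r.as_euler('xyz',degrees=True))
plan([T(L+[0,0,.002],pose(80,60))])
E
```

```text
[ 45.6  32.1 -41.   30.6 -74.1 -80.2] 0.06109138470088939
g [ 0.44839931 -0.02934634  0.11392106] [ 0.44563575 -0.04533761  0.10442992] [-179.51382943  -59.67751435 -100.36803361]
2 [-0.497, -0.014, 0.296, -0.006, 0.011, -0.007] -> [ 0.447 -0.046  0.047] [ 180.  -60. -100.]
```

View pics/c1.png

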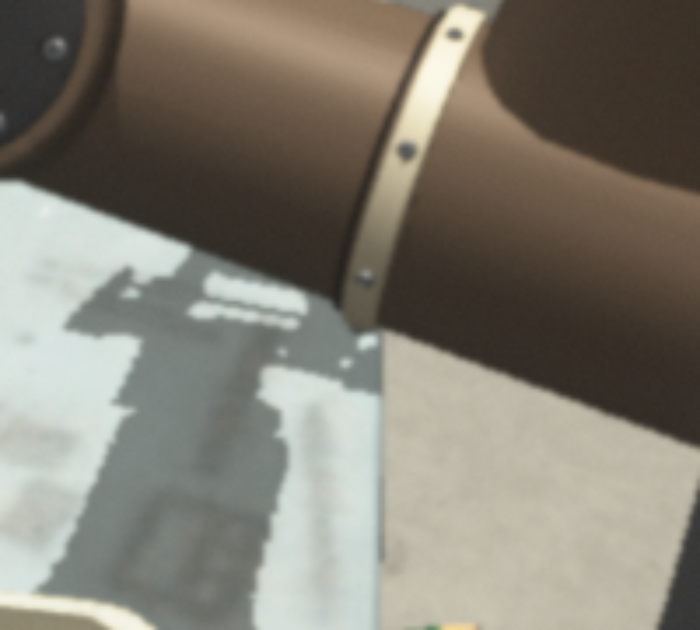

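{"fn": "step_arm", "kwargs": {
  "steps": [
    [[-0.25,-0.01,0.15,0,0.01,0],[-0.4,-0.01,0.24,0,0.01,0],[-0.47,-0.01,0.28,0,0.01,0],[-0.49,-0.01,0.29,0,0.01,0],[-0.49,-0.01,0.29,0,0.01,0]]
  ]
}}

```text
clock: 8.35
tool_pos: [0.4477, -0.0455, 0.0486]
orientation: [-179.2, -60.0, -100.5]
force: [0.6, 0.6, -1.0]
opening: 0.0614
gripper_force: 29.8
```

{"fn": "step_arm", "kwargs": {
  "steps": [
    [[-0.009,0,0.005,0,0,0],[-0.009,0,0.005,0,0,0]]
  ]
}}

```text
clock: 8.55
tool_pos: [0.4477, -0.0454, 0.0473]
orientation: [-179.2, -60.1, -100.5]
force: [0.8, 0.3, -0.2]
opening: 0.0613
gripper_force: 29.8
```

{"fn": "step_arm", "kwargs": {
  "steps": [
    [[-0.009,0,0.005,0,0,0],[-0.009,0,0.005,0,0,0]]
  ]
}}

```text
clock: 8.75
tool_pos: [0.4475, -0.0455, 0.0458]
orientation: [-179.3, -60.2, -100.4]
force: [0.2, -0.3, -1.0]
opening: 0.0612
gripper_force: 29.8
```

```bash
python3 - <<'E'
from h import *
o=get_obs(); p,r=cur(); print('g',p-r.apply([0,0,HP]),o['orientation'],o['force'],o['moment'])
im,d,w=cloud("top"); s=w[:,:]; m=(np.abs(s[...,0]-.45)<.05)&(np.abs(s[...,1]+.03)<.07)&(s[...,2]>.005); print(m.sum(),np.nanpercentile(s[m][:,2],[5,50,95]) if m.sum() else '')
E
```

```text
g [ 0.45021608 -0.02943341  0.055166  ] [-179.3172224   -60.17812112 -100.42593102] [ 0.15310979 -0.26085879 -0.98191583] [ 3.09266695 -0.4146912   0.0149622 ]
1706 [0.02112025 0.1126295  0.1233534 ]
```

{"fn": "step_arm", "kwargs": {
  "steps": [
    [[-0.009,0,0.005,0,0,0],[-0.009,0,0.005,0,0,0]]
  ]
}}

```text
clock: 9.0
tool_pos: [0.4475, -0.0459, 0.0455]
orientation: [-179.3, -60.3, -100.4]
force: [0.2, 1.5, 5.9]
opening: 0.0612
gripper_force: 29.9
```

{"fn": "step_arm", "kwargs": {
  "steps": [
    [[-0.009,0,0.005,0,0,0],[-0.009,0,0.005,0,0,0]]
  ]
}}

```text
clock: 9.2
tool_pos: [0.4475, -0.0462, 0.0454]
orientation: [-179.3, -60.4, -100.4]
force: [0.3, 2.6, 10.9]
opening: 0.0614
gripper_force: 29.9
```

{"fn": "step_arm", "kwargs": {
  "steps": [
    [[-0.009,0,0.005,0,0,0],[-0.009,0,0.005,0,0,0]]
  ]
}}

```text
clock: 9.4
tool_pos: [0.4477, -0.0463, 0.0451]
orientation: [-179.3, -60.5, -100.4]
force: [1.3, 2.1, 15.6]
opening: 0.0614
gripper_force: 30.0
```

{"fn": "step_arm", "kwargs": {
  "steps": [
    [[0.009,0,-0.005,0,0,0],[0.009,0,-0.005,0,0,0]]
  ]
}}

```text
clock: 9.6
tool_pos: [0.4477, -0.046, 0.0452]
orientation: [-179.3, -60.4, -100.4]
force: [1.4, 1.3, 7.7]
opening: 0.0612
gripper_force: 29.9
```

{"fn": "step_arm", "kwargs": {
  "steps": [
    [[0,0,0,0,0,0],[0,0,0,0,0,0],[0,0,0,0,0,0],[0,0,0,0,0,0],[0,0,0,0,0,0],[0,0,0,0,0,0],[0,0,0,0,0,0],[0,0,0,0,0,0]]
  ],
  "jaw": 0
}}

```text
clock: 10.4
tool_pos: [0.4475, -0.0455, 0.0437]
orientation: [-179.3, -60.2, -100.4]
force: [-0.3, 0.5, -0.5]
opening: 0.0874
gripper_force: 0.0
```

{"fn": "step_arm", "kwargs": {
  "steps": [
    [[0,0,-0.1,0,0,0],[0,0,-0.3,0,0,0],[0,0,-0.5,0,0,0],[0,0,-0.65,0,0,0],[0,0,-0.65,0,0,0]]
  ]
}}

```text
clock: 10.9
tool_pos: [0.4582, 0.0125, 0.0765]
orientation: [-179.1, -60.0, -100.5]
force: [1.0, -0.8, -0.3]
opening: 0.0879
gripper_force: 0.0
```

```bash
python3 - <<'E'
from h import *
L=np.array([.45,-.03,.054]);p,r=cur(); g=p-r.apply([0,0,HP]); print(get_obs()['joint_pos'].round(1))
d=80
plan([T(g+[0,0,.18],pose(d,30)),T([.45,-.03,.30],pose(d,-15))])
E
```

```text
[ 49.4  37.  -35.2  27.6 -75.6 -81.1]
3 [1.0, -0.008, -0.631, -0.012, -0.716, -0.003] -> [0.459 0.017 0.195] [-179.8  -39.5 -100. ]
2 [0.333, -0.001, -0.438, -0.006, -0.333, -0.001] -> [0.459 0.019 0.25 ] [ 180.  -30. -100.]
4 [0.352, 0.003, -0.033, 0.0, -1.0, -0.0] -> [ 0.454 -0.009  0.27 ] [ 180.    -1.3 -100. ]
2 [0.167, 0.002, -0.114, 0.0, -0.571, -0.0] -> [ 0.451 -0.025  0.282] [ 180.   15. -100.]
```

{"fn": "step_arm", "kwargs": {
  "steps": [
    [[0.5,0,-0.3,0,0,0],[1,0,-0.63,0,-0.3,0],[1,0,-0.63,0,-0.72,0],[1,0,-0.63,0,-0.72,0],[1,0,-0.63,0,-0.72,0]]
  ]
}}

```text
clock: 11.4
tool_pos: [0.4568, 0.0143, 0.196]
orientation: [-179.3, -39.2, -100.4]
force: [0.4, 0.1, -0.1]
opening: 0.0875
gripper_force: 0.0
```

{"fn": "step_arm", "kwargs": {
  "steps": [
    [[0.33,0,-0.44,0,-0.33,0],[0.33,0,-0.44,0,-0.33,0],[0.33,0,-0.44,0,-0.33,0]]
  ]
}}

```text
clock: 11.7
tool_pos: [0.4576, 0.0175, 0.2501]
orientation: [-179.5, -30.0, -100.2]
force: [0.0, 0.3, -1.3]
opening: 0.0879
gripper_force: 0.0
```

{"fn": "step_arm", "kwargs": {
  "steps": [
    [[0.35,0,-0.03,0,-1,0],[0.35,0,-0.03,0,-1,0],[0.35,0,-0.03,0,-1,0],[0.35,0,-0.03,0,-1,0],[0.35,0,-0.03,0,-1,0]]
  ]
}}

```text
clock: 12.2
tool_pos: [0.4514, -0.012, 0.2686]
orientation: [-179.7, -1.4, -100.0]
force: [-0.9, 0.3, -0.0]
opening: 0.0876
gripper_force: 0.0
```

```bash
python3 - <<'E'
from h import *
im,d,w=cloud("side"); save("d1.png",im[90:330,200:450],3); np.savez('d1.npz',im=im,w=w)
m=(np.abs(w[...,0]-.45)<.08)&(np.abs(w[...,1]+.03)<.07)&(w[...,2]>.006)&(w[...,2]<.128)&(im.min(-1)>130)
for a,b in ((.005,.03),(.03,.06),(.06,.09),(.09,.115),(.115,.128)):
    k=m&(w[...,2]>a)&(w[...,2]<b); p=w[k]; 
    if len(p)>5: print(a,len(p),p.min(0).round(3),p.max(0).round(3),cv2.minAreaRect((p[:,:2]*1000).astype(np.float32)))
E
```

```text
0.005 217 [ 0.37  -0.1    0.006] [ 0.478 -0.01   0.029] ((418.5999450683594, -51.59254455566406), (132.7647705078125, 57.599029541015625), 37.26613235473633)
0.03 13 [ 0.413 -0.05   0.03 ] [ 0.415 -0.041  0.059] ((414.6291809082031, -45.54631805419922), (8.33650016784668, 1.1203269958496094), 75.06901550292969)
0.06 48 [ 0.413 -0.048  0.061] [ 0.479 -0.009  0.09 ] ((444.33258056640625, -24.95402717590332), (69.01105499267578, 34.97092819213867), 10.090279579162598)
0.09 12 [ 0.413 -0.055  0.09 ] [ 0.479 -0.011  0.115] ((446.4978332519531, -34.14030075073242), (39.446346282958984, 61.28249740600586), 82.30811309814453)
0.115 78 [ 0.414 -0.057  0.116] [ 0.479 -0.01   0.122] ((447.14129638671875, -33.049522399902344), (41.275848388671875, 63.53754806518555), 82.96600341796875)
```

View pics/d1.png

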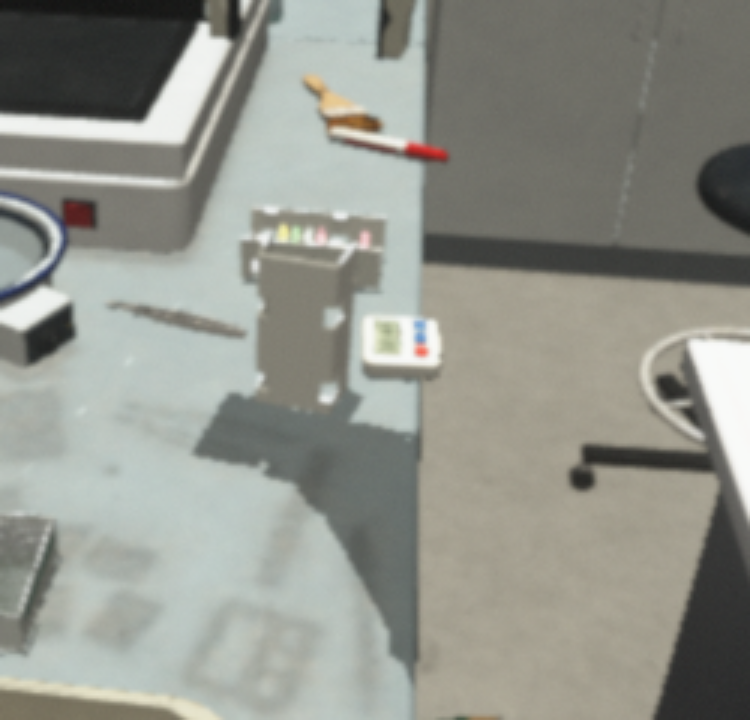

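The tray stands upright on its tall end, at crop (305,330). Its mouth faces the filled tray, and the timer and pack are untouched. Next is the regrip from the mouth side.

```bash
python3 - <<'E'
from h import *
import path
g=np.array([.446,-.040,.065]); d=81; P2=pose(d,-60); B2=g+P2.apply([0,0,-.075])
path.check([('cur',np.array([.45,-.012,.287]),pose(80,0)),('o',[.448,-.06,.28],pose(d,-25)),('b2up',B2+[0,0,.08],P2),('b2',B2,P2),('R2',g,P2)],get_obs()['joint_pos'])
plan([T([.448,-.06,.28],pose(d,-25)),T(B2+[0,0,.08],P2),T(B2,P2),T(g,P2)])
E
```

```text
cur -> o fore 0.51 wrist 0.51 tool 0.28 bodyz 0.306 bodypt 0.21 A.z 0.69 B.z 0.61 marg 36 step 5 [ -5.   1. -13. -26. -75.   2.]
o -> b2up fore 0.37 wrist 0.31 tool 0.18 bodyz 0.172 bodypt 0.09 A.z 0.49 B.z 0.36 marg 46 step 6 [-34.  25.  -9. -51. -92.  42.]
b2up -> b2 fore 0.28 wrist 0.24 tool 0.11 bodyz 0.092 bodypt 0.06 A.z 0.39 B.z 0.28 marg 47 step 1 [-35.  32. -12. -52. -86.  49.]
b2 -> R2 fore 0.23 wrist 0.20 tool 0.08 bodyz 0.055 bodypt 0.04 A.z 0.35 B.z 0.24 marg 43 step 1 [-29.  34. -16. -56. -79.  52.]
4 [0.4, -0.048, 0.064, -0.015, -0.928, -0.032] -> [ 0.449 -0.052  0.263] [180.  25. -99.]
4 [0.586, 0.042, 0.538, 0.0, -1.0, -0.001] -> [ 0.44  -0.082  0.189] [-180.    53.6  -99. ]
1 [0.172, 0.009, 0.042, 0.0, -0.222, 0.0] -> [ 0.438 -0.088  0.173] [-180.   60.  -99.]
2 [0.693, 0.0, 0.4, 0.0, 0.0, 0.0] -> [ 0.438 -0.088  0.093] [-180.   60.  -99.]
2 [-0.0, 0.0, 0.75, 0.0, 0.0, 0.0] -> [ 0.449 -0.024  0.056] [-180.   60.  -99.]
```

{"fn": "step_arm", "kwargs": {
  "steps": [
    [[0.4,-0.05,0.06,-0.015,-0.93,-0.03],[0.4,-0.05,0.06,-0.015,-0.93,-0.03],[0.4,-0.05,0.06,-0.015,-0.93,-0.03],[0.4,-0.05,0.06,-0.015,-0.93,-0.03],[0.4,-0.05,0.06,-0.015,-0.93,-0.03]]
  ]
}}

```text
clock: 12.75
tool_pos: [0.4495, -0.0523, 0.2617]
orientation: [179.7, 25.2, -99.2]
force: [0.5, -0.5, -0.2]
opening: 0.0877
gripper_force: 0.0
```

{"fn": "step_arm", "kwargs": {
  "steps": [
    [[0.59,0.04,0.2,0,-1,0],[0.59,0.04,0.4,0,-1,0],[0.59,0.04,0.54,0,-1,0],[0.59,0.04,0.54,0,-1,0],[0.59,0.04,0.54,0,-1,0]]
  ]
}}

```text
clock: 13.25
tool_pos: [0.4398, -0.0802, 0.186]
orientation: [178.9, 54.0, -99.8]
force: [-0.5, -0.7, -0.2]
opening: 0.0877
gripper_force: 0.0
```

{"fn": "step_arm", "kwargs": {
  "steps": [
    [[0.17,0,0.04,0,-0.22,0],[0.17,0,0.04,0,-0.22,0],[0.17,0,0.04,0,-0.22,0],[0.17,0,0.04,0,-0.22,0]]
  ]
}}

```text
clock: 13.65
tool_pos: [0.4409, -0.0865, 0.1753]
orientation: [-179.7, 59.9, -98.5]
force: [-0.7, 0.3, -0.2]
opening: 0.0876
gripper_force: 0.0
```

```bash
python3 - <<'E'
from h import *
g=np.array([.446,-.040,.065]); d=81; P2=pose(d,-60); B2=g+P2.apply([0,0,-.075])
plan([T(B2,P2),T(g,P2)])
im,dd,w=cloud("top")
m=(np.abs(w[...,0]-.447)<.05)&(np.abs(w[...,1]+.033)<.04)&(w[...,2]>.105)&(w[...,2]<.13)
p=w[m]; print(len(p)); 
if len(p)>20: print(cv2.minAreaRect((p[:,:2]*1000).astype(np.float32)))
E
```

```text
2 [0.721, 0.025, 0.395, 0.004, -0.004, 0.009] -> [ 0.438 -0.088  0.093] [180.  60. -99.]
2 [-0.0, -0.0, 0.75, 0.0, 0.0, -0.0] -> [ 0.449 -0.024  0.056] [180.  60. -99.]
170
((449.7718505859375, -34.83391571044922), (39.835182189941406, 63.60041046142578), 81.0464859008789)
```

```bash
python3 - <<'E'
from h import *
g=np.array([.4485,-.0415,.065]); d=81; P2=pose(d,-60); B2=g+P2.apply([0,0,-.075])
plan([T(B2,P2),T(g,P2)])
E
```

```text
2 [0.731, 0.0, 0.389, 0.003, -0.004, 0.012] -> [ 0.441 -0.09   0.093] [180.  60. -99.]
2 [0.0, 0.0, 0.75, -0.0, 0.0, -0.0] -> [ 0.451 -0.025  0.056] [180.  60. -99.]
```

{"fn": "step_arm", "kwargs": {
  "steps": [
    [[0.4,0,0.2,0,0,0.01],[0.73,0,0.39,0,0,0.01],[0.73,0,0.39,0,0,0.01],[0.73,0,0.39,0,0,0.01]]
  ]
}}

```text
clock: 14.1
tool_pos: [0.4407, -0.0896, 0.0932]
orientation: [179.8, 60.1, -99.1]
force: [-0.0, 0.8, 0.3]
opening: 0.0879
gripper_force: 0.0
```

{"fn": "step_arm", "kwargs": {
  "steps": [
    [[0,0,0.2,0,0,0],[0,0,0.4,0,0,0],[0,0,0.6,0,0,0],[0,0,0.75,0,0,0],[0,0,0.75,0,0,0],[0,0,0.75,0,0,0]]
  ]
}}

```text
clock: 14.7
tool_pos: [0.4507, -0.0256, 0.0546]
orientation: [179.8, 60.1, -99.2]
force: [-0.1, -1.0, -0.3]
opening: 0.0876
gripper_force: 0.0
```

{"fn": "step_arm", "kwargs": {
  "steps": [
    [[0,0,0,0,0,0],[0,0,0,0,0,0],[0,0,0,0,0,0],[0,0,0,0,0,0],[0,0,0,0,0,0],[0,0,0,0,0,0],[0,0,0,0,0,0],[0,0,0,0,0,0]]
  ],
  "jaw": 255
}}

```text
clock: 15.5
tool_pos: [0.4507, -0.0257, 0.0542]
orientation: [179.7, 60.1, -99.3]
force: [0.2, -1.7, 2.0]
opening: 0.0631
gripper_force: 30.0
```

```bash
python3 - <<'E'
from h import *
import path
p,r=cur(); g=p-r.apply([0,0,HP]); print('g',g,get_obs()['joint_pos'].round(1),r.as_euler('xyz',degrees=True))
F=np.array([.4625,-.2295,.067])
W=[('R2',g,r),('lift',g+[0,0,.13],r),('t3',[.46,-.12,.22],pose(45,-20)),('t4',[.462,-.2,.2],pose(10,20)),('abF',F+[0,0,.04],pose(-1,30))]
path.check(W,get_obs()['joint_pos'])
plan([T(w[1],w[2]) for w in W[1:]])
E
```

```text
g [ 0.44813097 -0.04182704  0.06357178] [-29.4  34.1 -15.2 -55.7 -79.7  51.4] [179.71761135  60.11976782 -99.30420858]
R2 -> lift fore 0.23 wrist 0.20 tool 0.08 bodyz 0.053 bodypt 0.04 A.z 0.50 B.z 0.37 marg 43 step 2 [-29.  21. -12. -55. -88.  38.]
lift -> t3 fore 0.42 wrist 0.34 tool 0.21 bodyz 0.189 bodypt 0.12 A.z 0.61 B.z 0.56 marg 33 step 12 [ -4.  -1. -25. -19. -54. -32.]
t3 -> t4 fore 0.43 wrist 0.42 tool 0.16 bodyz 0.231 bodypt 0.12 A.z 0.53 B.z 0.54 marg 33 step 9 [  1.  17. -14.   3. -78. -82.]
t4 -> abF fore 0.35 wrist 0.29 tool 0.09 bodyz 0.128 bodypt 0.05 A.z 0.41 B.z 0.42 marg 44 step 2 [ -4.  30. -11.   1. -79. -88.]
3 [-1.0, 0.003, -0.575, 0.0, 0.0, 0.0] -> [ 0.451 -0.026  0.17 ] [179.7  60.1 -99.3]
1 [-0.127, 0.0, -0.073, 0.0, 0.0, 0.0] -> [ 0.451 -0.026  0.184] [179.7  60.1 -99.3]
5 [0.202, -0.205, -0.621, 0.612, 1.0, 0.722] -> [ 0.461 -0.092  0.198] [ 177.1   30.3 -127.2]
2 [0.117, -0.164, -0.132, 0.215, 0.352, 0.254] -> [ 0.465 -0.115  0.202] [ 180.   20. -135.]
5 [0.516, -0.401, -0.03, 0.0, 1.0, 0.922] -> [ 0.458 -0.179  0.188] [ 177.6   -9.7 -160.6]
2 [0.085, -0.206, 0.059, 0.0, 0.352, 0.325] -> [ 0.456 -0.201  0.182] [-180.  -20. -170.]
2 [-0.243, -0.273, 0.886, -0.162, 0.348, 0.348] -> [ 0.453 -0.229  0.091] [-180.  -30.  179.]
```

{"fn": "step_arm", "kwargs": {
  "steps": [
    [[-0.3,0,-0.17,0,0,0],[-0.7,0,-0.4,0,0,0],[-1,0,-0.58,0,0,0],[-1,0,-0.58,0,0,0],[-1,0,-0.58,0,0,0]]
  ]
}}

```text
clock: 16.0
tool_pos: [0.4509, -0.0261, 0.1703]
orientation: [179.9, 60.1, -99.1]
force: [-0.2, 0.2, -1.3]
opening: 0.0627
gripper_force: 30.0
```

{"fn": "step_arm", "kwargs": {
  "steps": [
    [[-0.13,0,-0.07,0,0,0],[-0.13,0,-0.07,0,0,0]]
  ]
}}

```text
clock: 16.2
tool_pos: [0.4511, -0.0258, 0.1852]
orientation: [179.7, 60.1, -99.3]
force: [0.3, -0.1, -2.1]
opening: 0.0631
gripper_force: 30.0
```

{"fn": "step_arm", "kwargs": {
  "steps": [
    [[0.2,-0.2,-0.62,0.12,0.2,0.14],[0.2,-0.2,-0.62,0.24,0.4,0.29],[0.2,-0.2,-0.62,0.37,0.6,0.43],[0.2,-0.2,-0.62,0.49,0.8,0.58],[0.2,-0.2,-0.62,0.61,1,0.72],[0.2,-0.2,-0.62,0.61,1,0.72],[0.2,-0.2,-0.62,0.61,1,0.72]]
  ]
}}

```text
clock: 16.9
tool_pos: [0.4601, -0.0901, 0.198]
orientation: [177.1, 30.3, -126.9]
force: [-1.1, -0.7, -1.3]
opening: 0.0626
gripper_force: 30.0
```

{"fn": "step_arm", "kwargs": {
  "steps": [
    [[0.12,-0.16,-0.13,0.21,0.35,0.25],[0.12,-0.16,-0.13,0.21,0.35,0.25],[0.12,-0.16,-0.13,0.21,0.35,0.25],[0.12,-0.16,-0.13,0.21,0.35,0.25]]
  ]
}}

```text
clock: 17.3
tool_pos: [0.463, -0.1145, 0.201]
orientation: [179.7, 20.0, -134.6]
force: [-0.9, -0.0, -2.1]
opening: 0.0629
gripper_force: 30.0
```

{"fn": "step_arm", "kwargs": {
  "steps": [
    [[0.52,-0.4,-0.03,0,0.25,0.23],[0.52,-0.4,-0.03,0,0.5,0.46],[0.52,-0.4,-0.03,0,0.75,0.7],[0.52,-0.4,-0.03,0,1,0.92],[0.52,-0.4,-0.03,0,1,0.92],[0.52,-0.4,-0.03,0,1,0.92]]
  ]
}}

```text
clock: 17.9
tool_pos: [0.4571, -0.1789, 0.1848]
orientation: [177.2, -10.0, -160.2]
force: [-0.5, -0.0, -2.3]
opening: 0.0628
gripper_force: 30.0
```

```bash
python3 - <<'E'
from h import *
print(get_obs()['joint_pos'].round(1))
F=np.array([.461,-.2295,.067])
plan([T([.46,-.215,.17],pose(0,30)),T(F+[0,0,.03],pose(-1,30))])
E
```

```text
[  1.9  11.3 -18.9   0.4 -70.2 -72.6]
4 [0.126, -0.334, 0.322, -0.14, 0.674, 0.668] -> [ 0.451 -0.215  0.154] [-180.  -30.  180.]
2 [-0.374, -0.143, 0.627, -0.018, -0.0, 0.03] -> [ 0.452 -0.229  0.081] [180. -30. 179.]
```

{"fn": "step_arm", "kwargs": {
  "steps": [
    [[0.13,-0.33,0.32,-0.04,0.2,0.2],[0.13,-0.33,0.32,-0.08,0.4,0.4],[0.13,-0.33,0.32,-0.14,0.67,0.67],[0.13,-0.33,0.32,-0.14,0.67,0.67],[0.13,-0.33,0.32,-0.14,0.67,0.67],[0.13,-0.33,0.32,-0.14,0.67,0.67]]
  ]
}}

```text
clock: 18.5
tool_pos: [0.4498, -0.2151, 0.1558]
orientation: [180.0, -29.5, 180.0]
force: [-0.3, -1.0, -0.9]
opening: 0.063
gripper_force: 30.0
```

{"fn": "step_arm", "kwargs": {
  "steps": [
    [[-0.19,-0.14,0.3,-0.02,0,0.03],[-0.37,-0.14,0.63,-0.02,0,0.03],[-0.37,-0.14,0.63,-0.02,0,0.03],[-0.37,-0.14,0.63,-0.02,0,0.03]]
  ]
}}

```text
clock: 18.9
tool_pos: [0.4513, -0.229, 0.0847]
orientation: [-179.9, -29.5, 178.9]
force: [-0.2, -1.4, 0.3]
opening: 0.0624
gripper_force: 30.0
```

```bash
python3 - <<'E'
from h import *
F=np.array([.461,-.2295,.067])
p,r=cur(); print(p-r.apply([0,0,HP]))
plan([T(F+[0,0,.002],pose(-1,30))])
a,_,wa=cloud("top"); b,_,wb=cloud("side"); np.savez('e1.npz',wa=wa,wb=wb,a=a,b=b)
A=cv2.resize(a[190:290,310:410],None,fx=4,fy=4);B=cv2.resize(b[110:210,250:350],None,fx=4,fy=4); save("e1.png",np.hstack([A,B]))
E
```

```text
[ 0.4605547  -0.22914952  0.10107531]
1 [-0.16, -0.003, 0.277, -0.001, 0.018, -0.002] -> [ 0.452 -0.229  0.053] [-180.  -30.  179.]
```

View pics/e1.png

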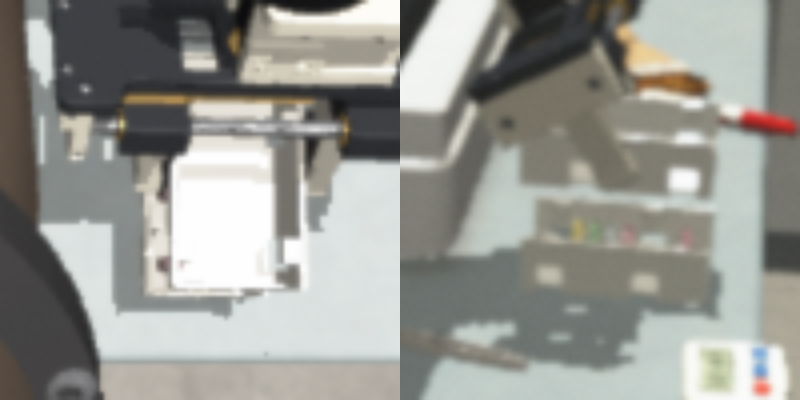

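The spare tray is upright about 30 mm above the filled one, tall end toward the robot. I'll check its level and alignment numerically.

```bash
python3 - <<'E'
from h import *
z=np.load('e1.npz'); wa,wb=z['wa'],z['wb']
# floor inside (top): fit plane
m=(np.abs(wa[...,1]+.229)<.02)&(wa[...,0]>.41)&(wa[...,0]<.47)&(wa[...,2]>.065)&(wa[...,2]<.09); p=wa[m]
c,*_=np.linalg.lstsq(np.c_[p[:,:2]-[.4575,-.229],np.ones(len(p))],p[:,2],rcond=None); print('floor slopes',c,len(p))
# extents: side wall face seen from side cam
for nm,a,b in (('spare',.065,.115),('fill',.006,.046)):
    m=(wb[...,1]>-.215)&(wb[...,1]<-.185)&(wb[...,2]>a)&(wb[...,2]<b)&(wb[...,0]<.53)&(wb[...,0]>.38); q=wb[m]
    print(nm,len(q),'x',np.percentile(q[:,0],[.5,50,99.5]).round(4),'z',np.percentile(q[:,2],[.5,99.5]).round(4), 'wall y', np.median(q[:,1]).round(4),'dy/dx',np.polyfit(q[:,0],q[:,1],1)[0])
    lo=[(x,q[np.abs(q[:,0]-x)<.004][:,2]) for x in (.405,.43,.45,.47,.49,.51)]; print([(x,v.min().round(4),v.max().round(4)) for x,v in lo if len(v)>3])
for nm,a,b in (('spare rim',.1,.125),('filled rim',.03,.05)):
    m=(wa[...,2]>a)&(wa[...,2]<b)&(wa[...,0]<.45)&(wa[...,0]>.38)&(wa[...,1]>-.275)&(wa[...,1]<-.19); q=wa[m]; print(nm,len(q),np.percentile(q[:,1],[1,99]),q[:,0].min())
E
```

```text
floor slopes [ 0.01651915 -0.02419666  0.07662212] 569
spare 498 x [0.3975 0.4427 0.5167] z [0.074  0.1144] wall y -0.1997 dy/dx -0.014226091855038168
[(0.405, np.float64(0.075), np.float64(0.1136)), (0.43, np.float64(0.0753), np.float64(0.1136)), (0.45, np.float64(0.0738), np.float64(0.1146)), (0.47, np.float64(0.0739), np.float64(0.0937)), (0.49, np.float64(0.0764), np.float64(0.1136)), (0.51, np.float64(0.0741), np.float64(0.1095))]
fill 504 x [0.3961 0.4543 0.5135] z [0.0064 0.0411] wall y -0.1986 dy/dx -0.018516354689853718
[(0.405, np.float64(0.0085), np.float64(0.0395)), (0.43, np.float64(0.0191), np.float64(0.0409)), (0.45, np.float64(0.0062), np.float64(0.0394)), (0.47, np.float64(0.0082), np.float64(0.0398)), (0.49, np.float64(0.0067), np.float64(0.0412)), (0.51, np.float64(0.0065), np.float64(0.0413))]
spare rim 205 [-0.27217268 -0.19648652] 0.3985324218444334
filled rim 82 [-0.25983858 -0.19590336] 0.3975679711891885
```

{"fn": "step_arm", "kwargs": {
  "steps": [
    [[-0.07,0,0.14,0,0.01,0],[-0.12,0,0.24,0,0.015,0],[-0.145,0,0.28,0,0.015,0],[-0.145,0,0.28,0,0.015,0],[-0.145,0,0.28,0,0.015,0]]
  ]
}}

```text
clock: 19.5
tool_pos: [0.4506, -0.2287, 0.0519]
orientation: [-179.9, -29.9, 178.9]
force: [0.1, -1.0, -1.1]
opening: 0.0632
gripper_force: 30.0
```

{"fn": "step_arm", "kwargs": {
  "steps": [
    [[-0.005,0,0.009,0,0,0],[-0.005,0,0.009,0,0,0]]
  ]
}}

```text
clock: 19.7
tool_pos: [0.4508, -0.2287, 0.0513]
orientation: [-179.9, -29.9, 178.9]
force: [-0.0, -0.2, 2.2]
opening: 0.0626
gripper_force: 30.0
```

{"fn": "step_arm", "kwargs": {
  "steps": [
    [[-0.005,0,0.009,0,0,0],[-0.005,0,0.009,0,0,0]]
  ]
}}

```text
clock: 19.9
tool_pos: [0.4508, -0.2288, 0.0512]
orientation: [-179.9, -29.9, 178.9]
force: [0.0, 2.0, 9.2]
opening: 0.0628
gripper_force: 30.0
```

{"fn": "step_arm", "kwargs": {
  "steps": [
    [[0.003,0,-0.005,0,0,0],[0.003,0,-0.005,0,0,0]]
  ]
}}

```text
clock: 20.1
tool_pos: [0.4508, -0.2288, 0.0512]
orientation: [-179.9, -29.9, 178.9]
force: [0.6, 1.2, 7.0]
opening: 0.063
gripper_force: 30.0
```

{"fn": "step_arm", "kwargs": {
  "steps": [
    [[0,0,0,0,0,0],[0,0,0,0,0,0],[0,0,0,0,0,0],[0,0,0,0,0,0],[0,0,0,0,0,0],[0,0,0,0,0,0],[0,0,0,0,0,0],[0,0,0,0,0,0]]
  ],
  "jaw": 0
}}

```text
clock: 20.9
tool_pos: [0.4505, -0.2287, 0.0506]
orientation: [-179.9, -29.9, 178.9]
force: [-0.2, 0.3, -0.4]
opening: 0.0876
gripper_force: 0.0
```

{"fn": "step_arm", "kwargs": {
  "steps": [
    [[0,0,-0.2,0,0,0],[0,0,-0.5,0,0,0],[0,0,-1,0,0,0],[0,0,-1,0,0,0],[0,0,-1,0,0,0]]
  ]
}}

```text
clock: 21.4
tool_pos: [0.5012, -0.2295, 0.1379]
orientation: [-179.9, -29.8, 178.9]
force: [0.1, 0.6, -0.9]
opening: 0.0876
gripper_force: 0.0
```

{"fn": "step_arm", "kwargs": {
  "steps": [
    [[0.7,-0.6,-1,0,0,0],[0.7,-0.6,-1,0,0,0],[0.7,-0.6,-1,0,0,0],[0.7,-0.6,-1,0,0,0]]
  ]
}}

```text
clock: 21.8
tool_pos: [0.4886, -0.2914, 0.2627]
orientation: [-179.7, -29.6, 178.7]
force: [-0.8, -0.6, -1.0]
opening: 0.0877
gripper_force: 0.0
```

```bash
python3 - <<'E'
from h import *
a,_,wa=cloud("top"); b,_,wb=cloud("side")
A=cv2.resize(a[170:300,270:410],None,fx=3,fy=3);B=cv2.resize(b[110:240,250:390],None,fx=3,fy=3); save("f1.png",np.hstack([A,B]))
m=(np.abs(wa[...,1]+.229)<.02)&(np.abs(wa[...,0]-.457)<.045)&(wa[...,2]>.03)&(wa[...,2]<.055); p=wa[m]
if len(p)>20: print('floor',np.linalg.lstsq(np.c_[p[:,:2]-[.4575,-.229],np.ones(len(p))],p[:,2],rcond=None)[0],len(p))
for nm,a_,b_ in (('spare',.045,.09),('fill',.006,.035)):
    m=(wb[...,1]>-.215)&(wb[...,1]<-.185)&(wb[...,2]>a_)&(wb[...,2]<b_)&(wb[...,0]<.54)&(wb[...,0]>.37); q=wb[m]
    print(nm,len(q),np.percentile(q[:,0],[.5,99.5]),q[:,2].max(),np.median(q[:,1]),np.polyfit(q[:,0],q[:,1],1)[0])
m=(wa[...,2]>.07)&(wa[...,2]<.09)&(np.abs(wa[...,0]-.4575)<.08)&(np.abs(wa[...,1]+.229)<.05); q=wa[m]; print(len(q)); 
if len(q)>20: print(cv2.minAreaRect((q[:,:2]*1000).astype(np.float32)))
E
```

```text
spare 543 [0.39627158 0.51399064] 0.08183771367663757 -0.1992180034714165 -0.016449859619374948
fill 383 [0.39619142 0.51360548] 0.034957719305769276 -0.19865132315702938 -0.01706967224907004
0
```

View pics/f1.png

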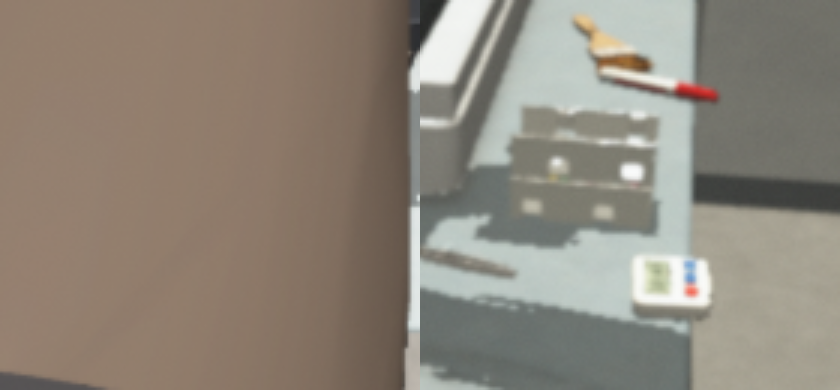

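The side view shows the empty tray sitting squarely on the filled one (crop (585,185)). Its rim is at 81 mm, the two trays' x extents agree to under 1 mm, and the timer hasn't moved. I'm handing it in.

```bash
python3 -c "
from h import *
print(close_job())"
```

```text
the job is handed in; nothing more can be done
None
```

The empty tray is right way up and stacked squarely on the filled tray, tall end over its low end. In the last side view the trays lined up within about 1 mm, with the rim at about 81 mm. I handed the job in at about 22 s; no verdict came back.

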